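Hang the fragile filter bowls to dry

TASK

Two freshly rinsed filter bowls lie in the drain cradles: take each out and set it upside down, mouth down over the peg and resting on the foot, on one of the two free drying stands, one bowl per stand. The walls are thin and crack easily, so grip them as lightly as you can and lower them gently without pressing, knocking or dropping them; leave the bowl that is already drying, the bottle, the brass fitting and the parts box where they are.

Things in the scene. Friction and masses are not known exactly. Their poses are not given: they have to be found in the camera images.
- bowl1: Wet pale blue bowl in cradle1: round cup, 52 mm outside and 46 mm inside diameter, 85 mm long, 80 mm deep inside, black band at the mouth, black nipple (14 x 12 mm) on the closed end, about 60 g. Origin: centre of the closed end's outer face; z axis along the cup towards its open mouth. Cracks above 70 N of finger force (both pads summed), 20 N on a stand or bowl, 50 N on a cradle.
- bowl2: Second wet bowl, in cradle2: same size, axes and force limits as bowl1. The bowls may go on the free stands either way round.
- bowl1_mouth (a point): centre of bowl1's open rim.
- bowl2_mouth (a point): centre of bowl2's open rim.
- dry_bowl: the third bowl, alike, same axes; already upside down on stand_c and to be left alone.
- cradle1: Fixed drain cradle of bowl1: blue base 120 x 56 x 8 mm, two sloping rods on legs, a cross rod at the low end stopping the rim. Origin: underside centre, on the bench. The bowl's axis lies in the x-z plane, mouth towards the cradle's -x and 25 degrees downhill; the cup's mid-length is 75 mm above the origin. All steel lies within 22 mm of that plane, so the bowl's flanks are free for fingers.
- cradle2: Fixed drain cradle of bowl2, just like cradle1.
- stand_a: Fixed drying stand, free at the start: grey round foot 72 mm in diameter with white ribs whose tops are 15 mm above the bench (the bowl's rim rests on them), and an upright orange peg, 24 mm in diameter, narrowing to 12 mm over its last 10 mm, tip 80 mm above the bench. Origin: on the peg's axis at bench height.
- stand_b: Fixed drying stand, free at the start: grey round foot 72 mm in diameter with white ribs whose tops are 15 mm above the bench (the bowl's rim rests on them), and an upright orange peg, 24 mm in diameter, narrowing to 12 mm over its last 10 mm, tip 80 mm above the bench. Origin: on the peg's axis at bench height.
- stand_c: Fixed drying stand, carrying dry_bowl (top 112 mm above the bench) at the start: grey round foot 72 mm in diameter with white ribs whose tops are 15 mm above the bench (the bowl's rim rests on them), and an upright orange peg, 24 mm in diameter, narrowing to 12 mm over its last 10 mm, tip 80 mm above the bench. Origin: on the peg's axis at bench height.
- bottle: bystander: loose white cleaner bottle, red cap, 56 mm diameter, 150 mm tall. Origin: centre of its underside.
- fitting: bystander: loose brass fitting, 36 mm diameter, 40 mm tall. Origin: centre of its underside.
- parts_box: bystander: loose open blue parts box, 70 x 90 x 45 mm, about 0.4 kg. Origin: centre of its underside.

How it is judged (in metres and radians):
On the way, in this order (a step that is already met when the one before it is completed fails the run):
1. a first bowl is lifted out of its cradle (height (world z) of any of bowl1_mouth, bowl2_mouth above 0.13 m), for 0.1 s.
2. one bowl stands mouth down over a free peg, on the foot, and is let go (((((horizontal distance between bowl1_mouth and stand_a below 0.014 m and height (world z) of bowl1_mouth below 0.019 m and angle between bowl1's own z axis and vertical above 3.04 rad) or (horizontal distance between bowl1_mouth and stand_b below 0.014 m and height (world z) of bowl1_mouth below 0.019 m and angle between bowl1's own z axis and vertical above 3.04 rad)) and contact force between the fingers and bowl1 below 0.05 N) or (((horizontal distance between bowl2_mouth and stand_a below 0.014 m and height (world z) of bowl2_mouth below 0.019 m and angle between bowl2's own z axis and vertical above 3.04 rad) or (horizontal distance between bowl2_mouth and stand_b below 0.014 m and height (world z) of bowl2_mouth below 0.019 m and angle between bowl2's own z axis and vertical above 3.04 rad)) and contact force between the fingers and bowl2 below 0.05 N))), for 0.2 s.
At the end, for the whole second after the job is handed in: bowl1 and bowl2 are each mouth down (within 0.1 rad of upright) over the peg of stand_a or stand_b, one on each, rim centre within 14 mm of the peg's axis and down on the foot (rim no more than 19 mm above the bench), at rest; dry_bowl still stands upside down on stand_c (((horizontal distance between bowl1_mouth and stand_a below 0.014 m and height (world z) of bowl1_mouth below 0.019 m and angle between bowl1's own z axis and vertical above 3.04 rad) or (horizontal distance between bowl1_mouth and stand_b below 0.014 m and height (world z) of bowl1_mouth below 0.019 m and angle between bowl1's own z axis and vertical above 3.04 rad)) and ((horizontal distance between bowl2_mouth and stand_a below 0.014 m and height (world z) of bowl2_mouth below 0.019 m and angle between bowl2's own z axis and vertical above 3.04 rad) or (horizontal distance between bowl2_mouth and stand_b below 0.014 m and height (world z) of bowl2_mouth below 0.019 m and angle between bowl2's own z axis and vertical above 3.04 rad)) and linear speed of each of bowl1, bowl2, dry_bowl below 0.02 m/s and horizontal distance between dry_bowl and stand_c below 0.014 m and angle between dry_bowl's own z axis and vertical above 3.04 rad); the robot touches nothing.
It fails at once if the fingers squeeze a wet bowl with more than 70 N in all (contact force between the fingers and bowl1 above 70 N or contact force between the fingers and bowl2 above 70 N).
It fails at once if a wet bowl is knocked, pressed or dropped on a stand or another bowl with more than 20 N, is pressed on a cradle with more than 50 N, or bears more than 90 N from everything together (contact force between any of bowl1, bowl2 and stand_a above 20 N or contact force between any of bowl1, bowl2 and stand_b above 20 N or contact force between any of bowl1, bowl2 and stand_c above 20 N or contact force between any of bowl1, bowl2 and cradle1 above 50 N or contact force between any of bowl1, bowl2 and cradle2 above 50 N or contact force between any of bowl1, bowl2 and dry_bowl above 20 N or contact force between bowl1 and bowl2 above 20 N or contact force between any of bowl1, bowl2 and anything else above 90 N).
It fails at once if the dry bowl is shifted by more than 8 mm (distance of dry_bowl from where it was at the start of the episode above 0.008 m).
It fails at once if the bottle, the brass fitting or the parts box is shifted by more than 15 mm, or the bottle or fitting is tipped by more than 0.3 rad (distance of any of bottle, fitting, parts_box from where it was at the start of the episode above 0.015 m or angle between any of bottle, fitting's own z axis and vertical above 0.3 rad).
It fails at once if a wet bowl is dropped onto a stand: it moves faster than 0.3 m/s in the last 15 mm above the foot ((horizontal distance between bowl1_mouth and stand_a below 0.02 m and height (world z) of bowl1_mouth below 0.03 m and linear speed of bowl1 above 0.3 m/s) or (horizontal distance between bowl1_mouth and stand_b below 0.02 m and height (world z) of bowl1_mouth below 0.03 m and linear speed of bowl1 above 0.3 m/s) or (horizontal distance between bowl2_mouth and stand_a below 0.02 m and height (world z) of bowl2_mouth below 0.03 m and linear speed of bowl2 above 0.3 m/s) or (horizontal distance between bowl2_mouth and stand_b below 0.02 m and height (world z) of bowl2_mouth below 0.03 m and linear speed of bowl2 above 0.3 m/s)).
It also fails if it takes over 72 s, if anything falls off the work surface, if the arm or the gripper's body presses on something with over 40 N, if the wrist force passes 120 N, or if a joint passes its speed limit or range.

ROBOT

A 6-joint arm with a two-finger parallel gripper is mounted at the origin on the work surface. World frame = base frame: x ahead of the robot, y to its left, z up, the work surface at z = 0. Lengths are in mm, angles in degrees, forces in N, time in s.
With the tool pointing down it reaches from about 350 to 850 mm from the base axis. Payload 8.1 kg.
Tool frame: the origin (TCP) lies at the very end of the fingers, on their centre line; the grasp point (between the pads) lies 19 mm behind it (r.grip_depth is the distance from the TCP to the grasp point, in mm); z points along the fingers, y is the direction in which the jaws open and shut (so a half turn about z gives the same grasp; the last joint's range is limited). The gripper opens to 85 mm and grips with 20 to 120 N. Pads are 22 mm wide; open, the fingers measure 114 mm over their backs; the gripper's body (76 mm by 85 mm) begins 54 mm behind the grasp point. The pads swing forward as they close: fully open they stand 13 mm farther back than shut.
Start: joints at [-73.82, 7.471, 85.268, -0, 87.261, -4.893], TCP at [215.758, -559.869, 231.292] pointing down, gripper open.
Joint ranges: [-169.43, 169.43], [-51.17, 129.36], [1.28, 143.12], [-76.62, 256.62], [0, 156.53], [-152.29, 152.29]. Speed limits (degrees/s): [136.94, 136.94, 159.86, 180, 180, 180].

INTERFACE

Orientations are given as [roll, pitch, yaw] about the fixed x, y, z axes, in that order (R = Rz(yaw) Ry(pitch) Rx(roll)).
In Python, from bench import status, viewer, hand_in, r gives the robot as it stands.
- The arm moves only by the shell command python3 -m crank 'ROWS' [OPENING] [FORCE]. ROWS is a JSON object of lists of equal length, an entry for each row: "slide": the shift along the tool's x, y, z in m, a list of three; "twist": the turn about the tool's z in rad. A call has 1 to 8 rows; each row shifts and turns the commanded pose from where the row before left it, along the tool's axes as they then stand; what a row does not reach is not made up. A row lasts 1/10 s, in which the tool goes at most 50 mm and 8.59 degrees, less where a joint would pass 70% of its speed; a pose out of reach is approached as far as the arm can. A call with a gripper value outside its range is refused whole. OPENING is the closure, from 0 (fully open) to 1 (shut), set as the call begins (- or left out, the last holds). The fingers move at their own pace and stop on an object; FORCE is the grip in N (left out, the last holds). Time passes only in rows, so rows that do not move let the fingers close. It gives the time, the measured TCP pose, the force and the opening at its end, in the units of the state.
- status.sense(): the state, without advancing time (a new reading comes with each control period).
- viewer.snapshot(name): name is "side" or "top" or "wrist"; returns a dict with "img" (400x640x3 uint8, red, green, blue), "fx", "fy", "cx", "cy" (pixels), "R" (3x3) and "t" (3): a world point X has camera coordinates R X + t; the wrist camera has in their place "hand_eye" (4x4, takes a point from camera to tool coordinates, whose origin is the TCP and whose axes are the flange's). Camera axes: x right, y down, z forward; pixel columns grow to the right and rows downward; lengths in mm; the calibration is good to about 2 mm. A picture is of the moment at which its call begins: read the wrist's pose just before it. There is no depth.
- hand_in(): hands the job in, once; it reports no verdict.
The state is a dict: "time": time; "joint_pos": joint angles; "qd": joint speeds; "joint_efforts": joint torques, N m; "tool_pos": TCP position; "tcp_rot": TCP orientation; "ft_force": force on the tool from outside, world axes, zero at the start; "wrist_torque": the same for the moment, N m; "finger_gap": finger opening in mm.
Only numpy, scipy, OpenCV 4.12 (cv2) and the standard library are available. Lean on these libraries where they do the work, as an engineer would, in place of code of your own. Each camera call takes 0.05 s, during which the arm holds its last target.

## Working session

There is one attempt and no reset: what is moved stays moved. The work goes in short steps, Python scripts to look and compute and a shell command to move; the robot and the scene stay as the last step left them, time stands still between calls to the robot, and variables do not carry over. Pictures are saved under pics/ and viewed, and the job is handed in when it is done.

```bash
ls; mkdir -p pics
python3 - <<'E'
from bench import status, viewer, r
import cv2
s=status.sense(); print(s); print([a for a in dir(r) if a[0]!='_'])
for n in("side","top","wrist"):
    d=viewer.snapshot(n); cv2.imwrite(f"pics/{n}0.png",d["img"][:,:,::-1])
    print(n,{k:(v.tolist() if hasattr(v,'tolist') else v) for k,v in d.items() if k!="img"})
E
```

```text
pics
{'time': 0.0, 'joint_pos': array([-7.38213495e+01,  7.51553667e+00,  8.53297219e+01, -7.10831836e-05,
        8.72599267e+01, -4.89164745e+00]), 'qd': array([-0.00786234,  0.04212916, -0.08232035,  0.04991432, -0.02661991,
       -0.0005584 ]), 'joint_efforts': array([-1.04283235e-04, -5.69402969e+01, -5.00548446e+01, -1.68177021e-04,
        1.51888799e-02,  4.97166434e-05]), 'tool_pos': array([ 215.5903143 , -559.34767254,  230.23570507]), 'tcp_rot': array([-1.79895192e+02, -8.89857748e-03,  2.10702933e+01]), 'ft_force': array([ 0.20351029,  0.1454719 , -0.19879955]), 'wrist_torque': array([ 0.05606608, -0.00883875, -0.0146424 ]), 'finger_gap': 85.30292810853142}
['PlanningError', 'grip_depth']
side {'fx': 463.2065516533145, 'fy': 463.2065516533145, 'cx': 321.49896597040134, 'cy': 200.38338149182115, 'R': [[-0.8481610603959822, -0.5297258904008723, 0.0036464595111600547], [-0.2809884277498105, 0.44404288377592294, -0.850806335683187], [0.44907495933157193, -0.7226454167895661, -0.5254667282467862]], 't': [461.9627989111539, 241.95674855495983, 812.6815545502647]}
top {'fx': 411.9132245821106, 'fy': 411.9132245821106, 'cx': 323.26917061673646, 'cy': 204.04217118501455, 'R': [[0.00600528975831013, -0.9994067345157887, -0.03391335281871968], [-0.9837798707682988, 0.00017559355370131015, -0.17937986240939463], [0.1792793974946039, 0.034440501903893986, -0.9831951736367404]], 't': [10.332925760452833, 572.6238080837544, 894.7621605822487]}
wrist {'fx': 278.5073654020297, 'fy': 278.5073654020297, 'cx': 320.04815295218606, 'cy': 199.26339467452925, 'hand_eye': [[2.8110980193484176e-05, -0.9658536865968135, -0.25908812264770953, 64.89831174823486], [0.9999999393277881, 0.00011710885799553942, -0.0003280700129032113, -0.6327218089674513], [0.0003472091455879146, -0.2590880977058907, 0.9658536312883799, -142.15255696667833], [0.0, 0.0, 0.0, 1.0]]}
```

View pics/side0.png

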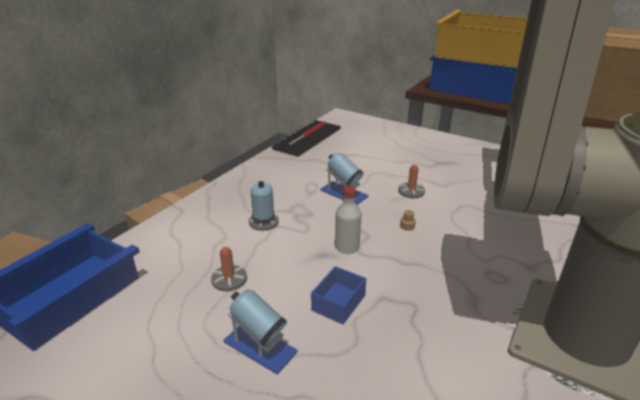

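View pics/top0.png

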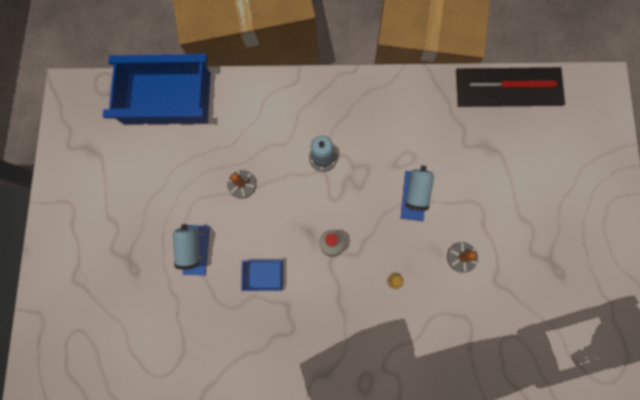

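View pics/wrist0.png

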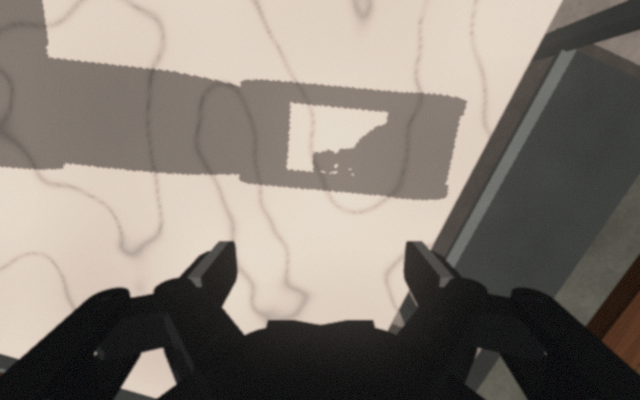

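```bash
cat > h.py <<'E'
import numpy as np, cv2
from bench import status, viewer
from scipy.spatial.transform import Rotation as Ro
def shot(n,save=None):
    s=status.sense(); d=viewer.snapshot(n)
    if n=="wrist":
        T=np.eye(4); T[:3,:3]=Ro.from_euler('xyz',s['tcp_rot'],degrees=True).as_matrix(); T[:3,3]=s['tool_pos']
        M=np.linalg.inv(T@np.array(d['hand_eye'])); d['R']=M[:3,:3]; d['t']=M[:3,3]
    if save: cv2.imwrite(save,d['img'][:,:,::-1])
    return d
def calib(d): return {k:np.array(d[k]) for k in('fx','fy','cx','cy','R','t')}
def proj(d,X):
    X=np.atleast_2d(X).astype(float); c=X@np.array(d['R']).T+np.array(d['t'])
    return np.c_[d['fx']*c[:,0]/c[:,2]+d['cx'], d['fy']*c[:,1]/c[:,2]+d['cy']]
def ray(d,u,v,z):
    R=np.array(d['R']);C=-R.T@np.array(d['t']); w=R.T@np.array([(u-d['cx'])/d['fx'],(v-d['cy'])/d['fy'],1.])
    return C+w*(z-C[2])/w[2]
def crop(img,x0,y0,x1,y1,k,fn):
    cv2.imwrite(fn,cv2.resize(img[y0:y1,x0:x1,::-1],None,fx=k,fy=k,interpolation=cv2.INTER_CUBIC))
E
python3 - <<'E'
from h import *
t=cv2.imread('pics/top0.png')[:,:,::-1]; s=cv2.imread('pics/side0.png')[:,:,::-1]
crop(t,160,130,360,290,4,'pics/t1.png'); crop(t,300,130,500,290,4,'pics/t2.png')
crop(s,200,170,360,380,2.8,'pics/s1.png'); crop(s,300,130,440,260,4,'pics/s2.png')
E
```

```text
(no output)
```

View pics/t1.png

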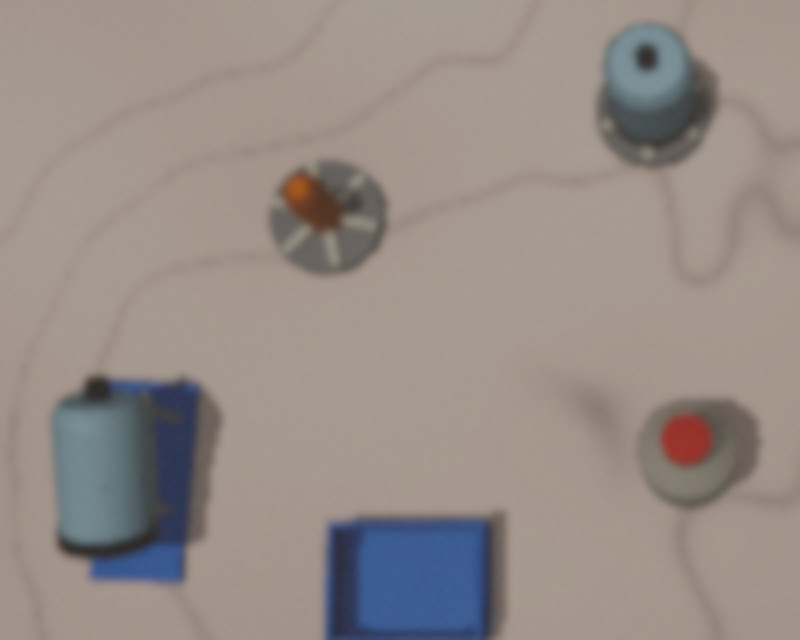

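View pics/t2.png

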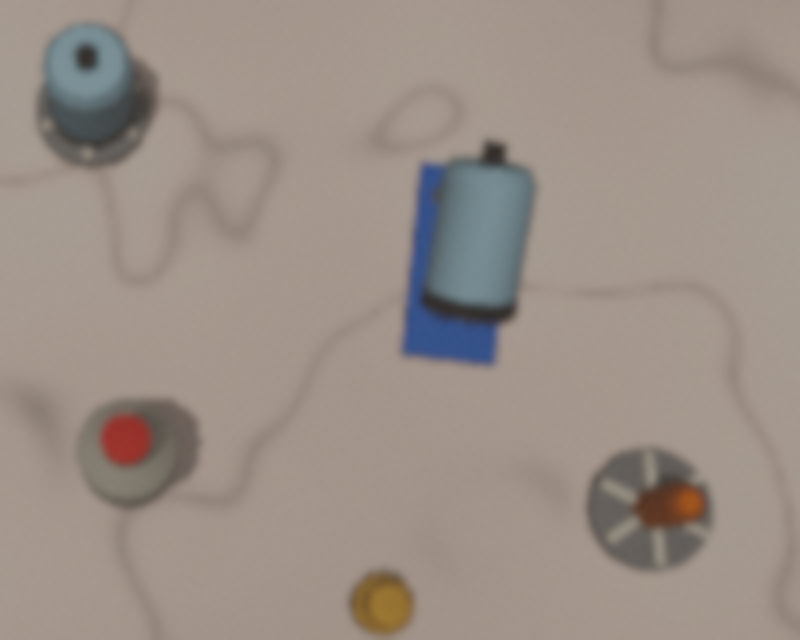

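View pics/s1.png

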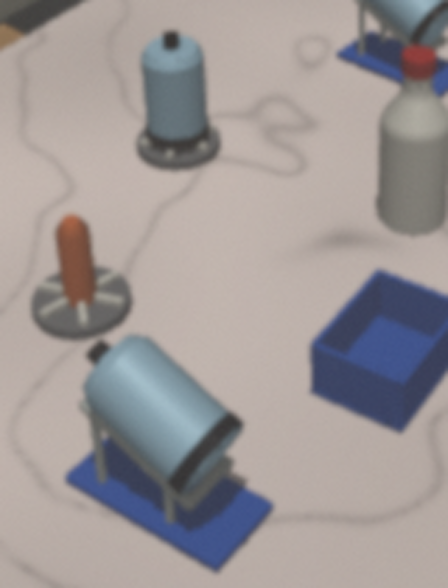

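View pics/s2.png

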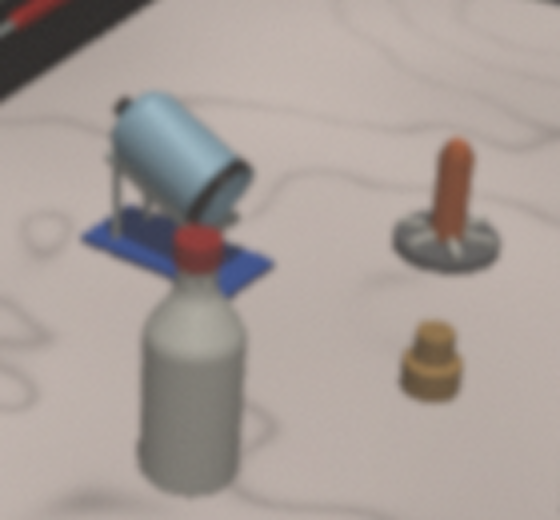

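```bash
cat > fit.py <<'E'
from h import *
from scipy.optimize import least_squares
top={'fx':411.913,'fy':411.913,'cx':323.269,'cy':204.042,'R':np.array([[0.00600528975831013, -0.9994067345157887, -0.03391335281871968], [-0.9837798707682988, 0.00017559355370131015, -0.17937986240939463], [0.1792793974946039, 0.034440501903893986, -0.9831951736367404]]),'t':np.array([10.332925760452833, 572.6238080837544, 894.7621605822487])}
side={'fx':463.2065,'fy':463.2065,'cx':321.499,'cy':200.383,'R':np.array([[-0.8481610603959822, -0.5297258904008723, 0.0036464595111600547], [-0.2809884277498105, 0.44404288377592294, -0.850806335683187], [0.44907495933157193, -0.7226454167895661, -0.5254667282467862]]),'t':np.array([461.9627989111539, 241.95674855495983, 812.6815545502647])}
c,s=np.cos(np.radians(25)),np.sin(np.radians(25))
nip=(54.5*c,0,75+54.5*s)
T1=lambda u,v:(u/4+160,v/4+130); T2=lambda u,v:(u/4+300,v/4+130)
S1=lambda u,v:(u/2.8+200,v/2.8+170); S2=lambda u,v:(u/4+300,v/4+130)
def fit(name,obs,yaw=True,x0=(500,0,0)):
    def f(p):
        cy,sy=np.cos(p[2]),np.sin(p[2]); o=[]
        for cam,X,uv in obs:
            W=[p[0]+cy*X[0]-sy*X[1],p[1]+sy*X[0]+cy*X[1],X[2]]
            o.extend(proj(cam,W)[0]-uv)
        if not yaw:o.append(p[2])
        return np.array(o)
    q=least_squares(f,x0,loss='soft_l1',x_scale=[100,100,.3]); print(name,q.x[:2].round(1),np.degrees(q.x[2]).round(2),'res',f(q.x).round(1))
    return q.x
if __name__=="__main__":
    fit('cradleL',[(top,(-60,28,8),T1(92,579)),(top,(-60,-28,8),T1(184,582)),(top,(60,-28,8),T1(200,384)),(top,nip,T1(97,376)),(side,(-60,28,8),S1(218,570)),(side,(-60,-28,8),S1(272,505)),(side,(60,28,8),S1(67,480)),(side,nip,S1(97,352))])
    fit('cradleR',[(top,(-60,28,8),T2(403,355)),(top,(-60,-28,8),T2(495,364)),(top,(60,28,8),T2(424,163)),(top,nip,T2(494,144)),(side,(60,28,8),S2(82,238)),(side,(-60,-28,8),S2(273,264)),(side,nip,S2(122,104))])
    fit('standL',[(top,(0,0,10),T1(328,216)),(top,(0,0,80),T1(297,187)),(side,(0,0,10),S1(82,300)),(side,(0,0,80),S1(72,218))],False)
    fit('standR',[(top,(0,0,10),T2(650,508)),(top,(0,0,80),T2(692,500)),(side,(0,0,10),S2(446,242)),(side,(0,0,80),S2(457,142))],False)
    fit('dry',[(top,(0,0,112),T2(87,55)),(side,(0,0,112),S1(170,36))],False)
    fit('bottle',[(top,(0,0,150),T2(127,438)),(side,(0,0,150),S1(420,50))],False)
    fit('fitting',[(top,(0,0,40),T2(385,603)),(side,(0,0,40),S2(436,325))],False)
    fit('box',[(top,(0,0,0),T1(410,580))],False)
E
python3 fit.py
```

```text
cradleL [468.3 318.1] -2.2 res [-1.9  0.7 -1.5  1.  -0.8 -0.1 -0.7  1.  -0.  -1.3  1.6 -1.2 -0.6 -2.2
 -0.5 -2.4]
cradleR [ 600.7 -204.5] -7.09 res [-0.6  0.2  0.   0.9 -1.1 -0.4  0.3 -0.1 -0.3 -1.5  1.  -1.7 -0.2 -0.8]
standL [630.1 214.3] 0.0 res [-0.8 -0.  -0.2  0.2  0.1 -1.7  0.1 -0.1  0. ]
standR [ 455.4 -310.7] 0.0 res [ 0.1 -0.  -0.7  0.2  0.  -2.3  0.2 -0.6  0. ]
dry [697.4  15.6] 0.0 res [-0.7 -0.2  0.5 -1.1  0. ]
bottle [481.9  -9.3] 0.0 res [ 0.2 -0.  -0.1  0.3  0. ]
fitting [ 400.2 -153. ] 0.0 res [ 0.4  0.  -0.3  0.9  0. ]
box [411.6 156.6] 0.0 res [0. 0. 0.]
```

```bash
cat > go.py <<'E'
import sys; from h import *
# python3 go.py x y z yaw : needed twist, then slide in the axes after the twist
x,y,z,yaw=map(float,sys.argv[1:5]); s=status.sense(); p=s['tool_pos']; a=s['tcp_rot'][2]
tw=-(yaw-a); tw=(tw+180)%360-180
c,q=np.cos(np.radians(yaw)),np.sin(np.radians(yaw)); d=np.array([x,y,z])-p
print('t',s['time'],'pos',p.round(1),s['tcp_rot'].round(2),'twist rad',np.radians(tw).round(4),'slide m',np.round([(d[0]*c+d[1]*q)/1e3,(d[0]*q-d[1]*c)/1e3,-d[2]/1e3],4),'f',s['ft_force'].round(1),'gap',s['finger_gap'].round(1))
E
python3 -m crank '{"slide":[[0,0,0],[0,0,0],[0,0,0],[0,0,0]],"twist":[0.1225,0.1225,0.1225,0.1225]}' 0 20
python3 go.py 455 -311 230 -7.09
```

```text
time: 0.55
tool_pos: [215.7, -559.6, 230.8]
tcp_rot: [-180.0, 0.0, -7.3]
ft_force: [0.6, 1.1, 0.3]
finger_gap: 85.6Traceback (most recent call last):
  File "go.py", line 6, in <module>
    print('t',s['time'],'pos',p.round(1),s['tcp_rot'].round(2),'twist rad',np.radians(tw).round(4),'slide m',np.round([(d[0]*c+d[1]*q)/1e3,(d[0]*q-d[1]*c)/1e3,-d[2]/1e3],4),'f',s['ft_force'].round(1),'gap',s['finger_gap'].round(1))
                                                                                                                                                                                                              ^^^^^^^^^^^^^^^^^^^^^
AttributeError: 'float' object has no attribute 'round'
```

```bash
sed -i "s/s\['finger_gap'\].round(1)/round(s['finger_gap'],1)/" go.py
python3 -m crank '{"slide":[[0.03,-0.039,0],[0.03,-0.039,0],[0.03,-0.039,0],[0.03,-0.039,0],[0.03,-0.039,0],[0.03,-0.039,0],[0.027,-0.041,0],[0,0,0]],"twist":[0,0,0,0,0,0,0,0]}'
python3 go.py 455 -311 230 -7.09
python3 - <<'E'
from h import *
d=shot('wrist','pics/w1.png'); np.savez('w1.npz',**calib(d)); print(proj(d,[[455.4,-310.7,80],[455.4,-310.7,15]]))
E
```

```text
time: 1.35
tool_pos: [458.0, -307.3, 231.0]
tcp_rot: [-179.9, -0.0, -6.7]
ft_force: [-1.0, 0.3, 0.1]
finger_gap: 85.2
t 1.35 pos [ 458.  -307.3  231. ] [-1.7988e+02 -4.0000e-02 -6.6500e+00] twist rad 0.0076 slide m [-0.0025  0.004   0.001 ] f [-1.   0.3  0.1] gap 85.2
[[324.12907019 188.75343877]
 [323.53630272 177.69126511]]
```

View pics/w1.png

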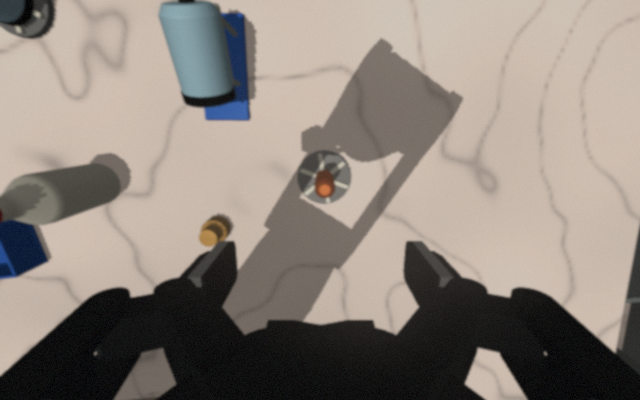

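```bash
python3 go.py 626.3 -207.7 190 -7.09
```

```text
t 1.4 pos [ 456.3 -309.6  231. ] [-1.7996e+02  2.0000e-02 -6.7100e+00] twist rad 0.0066 slide m [ 0.1561 -0.1221  0.041 ] f [-0.2 -0.9  0.4] gap 85.5
```

```bash
python3 -m crank '{"slide":[[0.032,-0.024,0.008],[0.032,-0.024,0.008],[0.032,-0.024,0.008],[0.03,-0.025,0.008],[0.03,-0.025,0.009],[0,0,0],[0,0,0]],"twist":[0.0066,0,0,0,0,0,0]}'
python3 - <<'E'
from h import *
d=shot('wrist','pics/w2.png'); np.savez('w2.npz',**calib(d))
a=np.radians(-7.09)
for X in [(54.5*.9063,0,75+54.5*.4226),(42.5*.9063,0,75+42.5*.4226),(-42.5*.9063,0,75-42.5*.4226),(-42.5*.9063,26,57),(-42.5*.9063,-26,57),(-60,28,8),(60,28,8)]:
    print(proj(d,[600.7+np.cos(a)*X[0]-np.sin(a)*X[1],-204.5+np.sin(a)*X[0]+np.cos(a)*X[1],X[2]]).round(1))
E
```

```text
time: 2.1
tool_pos: [624.4, -211.5, 189.0]
tcp_rot: [180.0, 0.1, -7.4]
ft_force: [-0.4, -0.9, -0.1]
finger_gap: 85.5
[[315.6 172.9]]
[[315.8 184.2]]
[[316.9 247.7]]
[[292.6 247.8]]
[[341.2 247.6]]
[[295.2 246.8]]
[[292.3 150.5]]
```

View pics/w2.png

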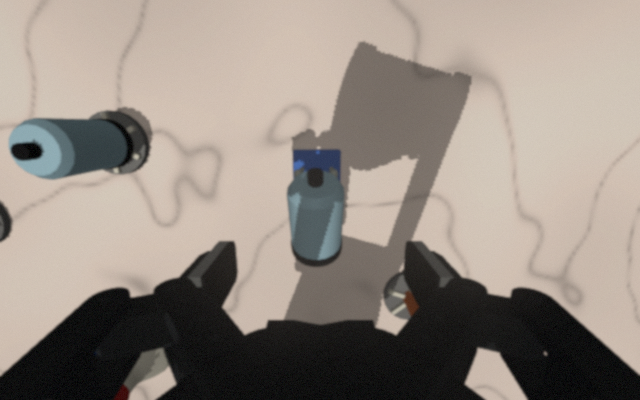

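```bash
python3 go.py 626.3 -207.7 68 -7.09;python3 go.py 626.3 -207.7 68 -7.09
```

```text
t 2.15 pos [ 624.2 -212.2  189.8] [ 1.7998e+02  7.0000e-02 -7.4200e+00] twist rad -0.0057 slide m [ 0.0015 -0.0047  0.1218] f [0.2 0.1 0.1] gap 85.3
t 2.15 pos [ 624.2 -212.2  189.8] [ 1.7998e+02  7.0000e-02 -7.4200e+00] twist rad -0.0057 slide m [ 0.0015 -0.0047  0.1218] f [0.2 0.1 0.1] gap 85.3
```

```bash
python3 -m crank '{"slide":[[0.0015,-0.0045,0.02],[0,0,0.03],[0,0,0.03],[0,0,0.022],[0,0,0.015],[0,0,0.005],[0,0,0],[0,0,0]],"twist":[-0.0057,0,0,0,0,0,0,0]}'
python3 go.py 626.3 -207.7 68 -7.09
python3 - <<'E'
from h import *
shot('wrist','pics/w3.png');d=shot('side'); crop(d['img'],280,100,440,220,4,'pics/s3.png')
E
```

```text
time: 2.95
tool_pos: [627.9, -207.5, 70.1]
tcp_rot: [180.0, -0.1, -7.1]
ft_force: [0.1, 0.3, -0.2]
finger_gap: 85.5
t 2.95 pos [ 627.9 -207.5   70.1] [ 1.7996e+02 -1.4000e-01 -7.0800e+00] twist rad 0.0002 slide m [-0.0016  0.0004  0.0021] f [ 0.1  0.3 -0.2] gap 85.5
```

View pics/w3.png

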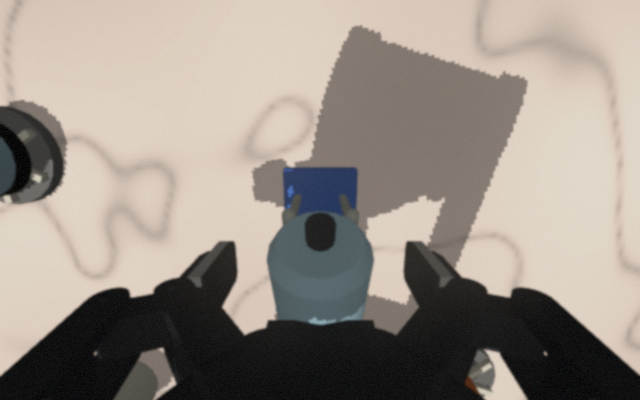

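View pics/s3.png

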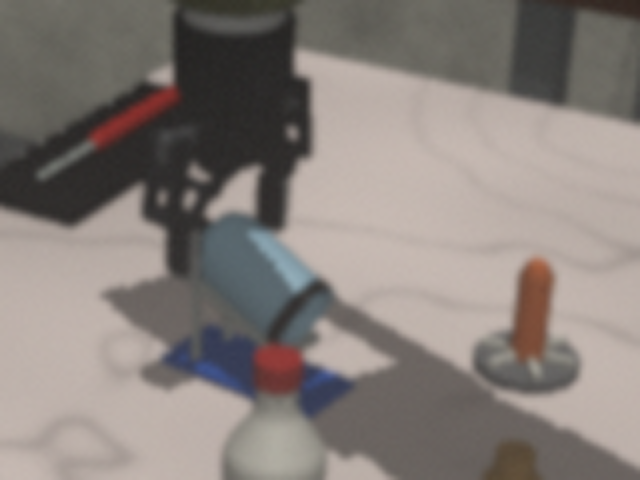

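```bash
python3 -m crank '{"slide":[[0,0,0],[0,0,0],[0,0,0],[0,0,0]],"twist":[0,0,0,0]}' 0.33 20
python3 -m crank '{"slide":[[0,0,0],[0,0,0],[0,0,0]],"twist":[0,0,0]}' 0.45 20
python3 -m crank '{"slide":[[0,0,0],[0,0,0]],"twist":[0,0]}' 0.6 20
python3 go.py 626.3 -207.7 68 -7.09
```

```text
time: 3.45
tool_pos: [627.1, -206.7, 68.4]
tcp_rot: [180.0, -0.0, -7.0]
ft_force: [-0.0, -1.5, -0.7]
finger_gap: 57.5
time: 3.75
tool_pos: [627.1, -207.2, 68.6]
tcp_rot: [180.0, -0.0, -7.1]
ft_force: [-1.1, -3.1, 2.6]
finger_gap: 52.3
time: 3.95
tool_pos: [627.1, -207.2, 68.5]
tcp_rot: [180.0, -0.0, -7.1]
ft_force: [-1.4, -3.4, 2.9]
finger_gap: 51.7
t 3.95 pos [ 627.1 -207.2   68.5] [ 1.7997e+02 -2.0000e-02 -7.0700e+00] twist rad 0.0004 slide m [-0.0007  0.0006  0.0005] f [-1.4 -3.4  2.9] gap 51.7
```

```bash
python3 -m crank '{"slide":[[0,0,-0.005],[0,0,-0.008],[0,0,-0.012],[0,0,-0.015],[0,0,-0.015],[0,0,-0.015],[0,0,-0.01],[0,0,0]],"twist":[0,0,0,0,0,0,0,0]}'
python3 - <<'E'
from h import *
shot('wrist','pics/w4.png');d=shot('side'); crop(d['img'],280,80,440,200,4,'pics/s4.png')
E
```

```text
time: 4.75
tool_pos: [628.4, -207.3, 151.3]
tcp_rot: [179.9, -0.2, -7.1]
ft_force: [1.0, 0.1, -0.8]
finger_gap: 52.5
```

View pics/w4.png

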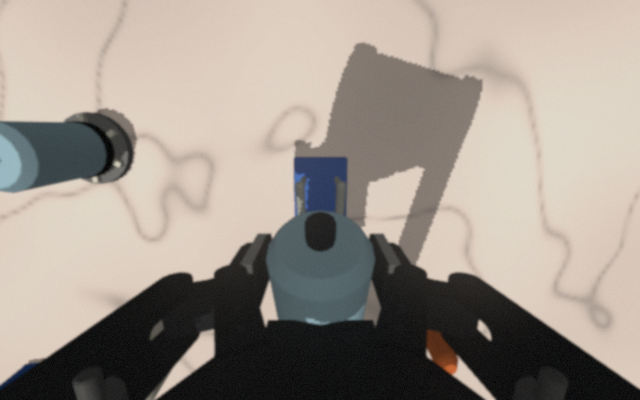

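View pics/s4.png

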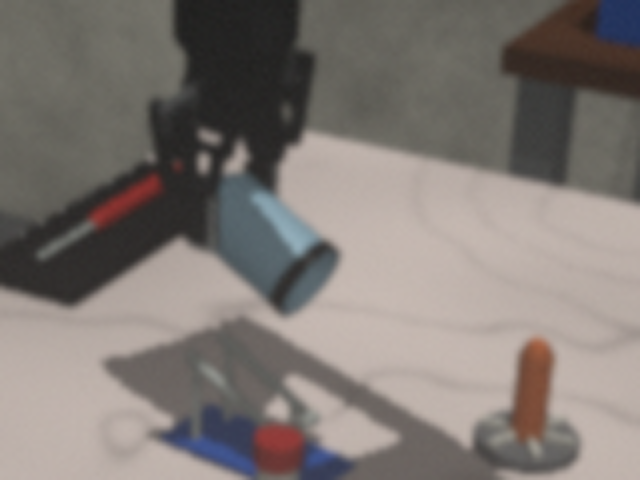

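```bash
cat > pose.py <<'E'
from h import *
def bowlpts(G,yaw,th,e=14):
    # G grasp point, th deg axis below horizontal, mouth toward tool -x
    a=np.radians(yaw);t=np.radians(th); hx=np.array([np.cos(a),np.sin(a),0]); up=np.array([0,0,1.]); lat=np.cross(up,hx)
    d=-np.cos(t)*hx-np.sin(t)*up; n=np.sin(t)*hx-np.cos(t)*up
    M=G+(85-e)*d; E=G-e*d
    return dict(P=M+26*n,Q=M-26*n,L=M+26*lat,Rr=M-26*lat,E=E,nip=E-12*d,Et=E-26*n,M=M)
E
python3 - <<'E'
from pose import *
from fit import side
s=status.sense(); G=s['tool_pos']+[0,0,19]; yaw=s['tcp_rot'][2]; print(G)
for th in(20,25,30,35,45):
    b=bowlpts(G,yaw,th); print(th,{k:((proj(side,v)[0]-[280,80])*4).round().tolist() for k,v in b.items()})
E
```

```text
[ 627.08319137 -206.70888706  167.37383629]
20 {'P': [303.0, 308.0], 'Q': [330.0, 243.0], 'L': [291.0, 291.0], 'Rr': [340.0, 262.0], 'E': [214.0, 199.0], 'nip': [200.0, 188.0], 'Et': [226.0, 166.0], 'M': [316.0, 276.0]}
25 {'P': [297.0, 313.0], 'Q': [329.0, 253.0], 'L': [288.0, 298.0], 'Rr': [337.0, 270.0], 'E': [215.0, 198.0], 'nip': [201.0, 186.0], 'Et': [229.0, 166.0], 'M': [313.0, 284.0]}
30 {'P': [290.0, 317.0], 'Q': [328.0, 263.0], 'L': [284.0, 305.0], 'Rr': [333.0, 276.0], 'E': [215.0, 196.0], 'nip': [202.0, 183.0], 'Et': [233.0, 167.0], 'M': [309.0, 290.0]}
35 {'P': [283.0, 321.0], 'Q': [325.0, 272.0], 'L': [279.0, 311.0], 'Rr': [328.0, 282.0], 'E': [216.0, 195.0], 'nip': [204.0, 181.0], 'Et': [236.0, 169.0], 'M': [304.0, 297.0]}
45 {'P': [268.0, 325.0], 'Q': [318.0, 288.0], 'L': [268.0, 321.0], 'Rr': [317.0, 293.0], 'E': [218.0, 193.0], 'nip': [208.0, 177.0], 'Et': [242.0, 172.0], 'M': [293.0, 307.0]}
```

```bash
python3 go.py 569.5 -324.9 80 -7.08
```

```text
t 4.85 pos [ 627.1 -206.7  148.4] [ 1.80e+02 -2.00e-02 -7.05e+00] twist rad 0.0005 slide m [-0.0426  0.1244  0.0684] f [ 0.9 -0.3 -1. ] gap 52.0
```

```bash
python3 -m crank '{"slide":[[-0.003,0.01,0],[-0.007,0.019,0],[-0.009,0.025,0],[-0.009,0.027,0],[-0.008,0.025,0],[-0.0055,0.013,0.01],[-0.001,0.005,0.015],[0,0,0.015]],"twist":[0,0,0,0,0,0,0,0]}'
python3 -m crank '{"slide":[[0,0,0.015],[0,0,0.01],[0,0,0.0034],[0,0,0]],"twist":[0,0,0,0]}'
python3 go.py 569.5 -324.9 80 -7.08
python3 - <<'E'
from pose import *
from fit import side
d=shot('side'); crop(d['img'],300,100,460,220,4,'pics/s5.png'); d=shot('top'); crop(d['img'],400,180,520,290,5,'pics/t5.png');shot('wrist','pics/w5.png')
s=status.sense(); G=s['tool_pos']+[0,0,19]; yaw=s['tcp_rot'][2]; print(G)
for th in(20,25,30,35,45):
    b=bowlpts(G,yaw,th); print(th,{k:((proj(side,v)[0]-[300,100])*4).round().tolist() for k,v in b.items()})
E
```

```text
time: 5.65
tool_pos: [568.9, -324.5, 106.0]
tcp_rot: [-179.9, 0.1, -7.1]
ft_force: [-0.1, -0.2, 0.4]
finger_gap: 52.4
time: 6.05
tool_pos: [569.6, -323.7, 78.9]
tcp_rot: [-180.0, 0.1, -7.0]
ft_force: [0.8, 0.1, -0.4]
finger_gap: 52.2
t 6.05 pos [ 569.6 -323.7   78.9] [-1.7996e+02  7.0000e-02 -7.0000e+00] twist rad 0.0014 slide m [ 0.0001  0.0012 -0.0011] f [ 0.8  0.1 -0.4] gap 52.2
[ 570.40545557 -324.70715118   99.95362387]
20 {'P': [376.0, 272.0], 'Q': [406.0, 214.0], 'L': [370.0, 258.0], 'Rr': [411.0, 230.0], 'E': [293.0, 171.0], 'nip': [280.0, 161.0], 'Et': [307.0, 141.0], 'M': [391.0, 244.0]}
25 {'P': [370.0, 277.0], 'Q': [405.0, 223.0], 'L': [367.0, 264.0], 'Rr': [407.0, 237.0], 'E': [294.0, 170.0], 'nip': [281.0, 159.0], 'Et': [310.0, 142.0], 'M': [387.0, 250.0]}
30 {'P': [363.0, 280.0], 'Q': [403.0, 232.0], 'L': [362.0, 270.0], 'Rr': [403.0, 243.0], 'E': [295.0, 169.0], 'nip': [282.0, 157.0], 'Et': [313.0, 143.0], 'M': [383.0, 256.0]}
35 {'P': [356.0, 283.0], 'Q': [400.0, 240.0], 'L': [357.0, 276.0], 'Rr': [398.0, 248.0], 'E': [295.0, 168.0], 'nip': [284.0, 154.0], 'Et': [316.0, 144.0], 'M': [378.0, 262.0]}
45 {'P': [341.0, 287.0], 'Q': [393.0, 255.0], 'L': [346.0, 285.0], 'Rr': [387.0, 257.0], 'E': [298.0, 166.0], 'nip': [288.0, 151.0], 'Et': [323.0, 148.0], 'M': [367.0, 271.0]}
```

View pics/s5.png

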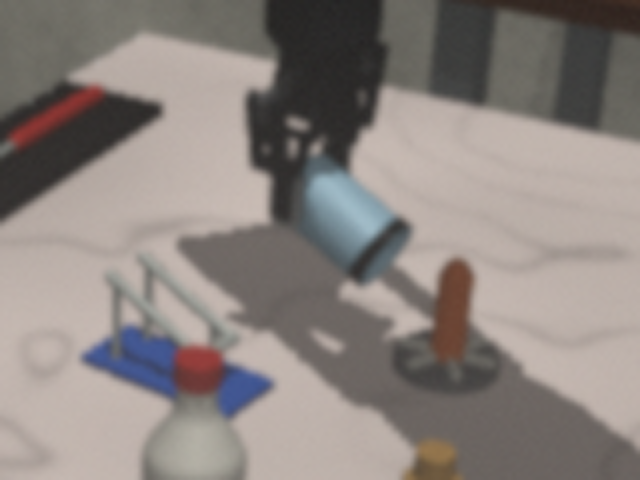

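View pics/t5.png

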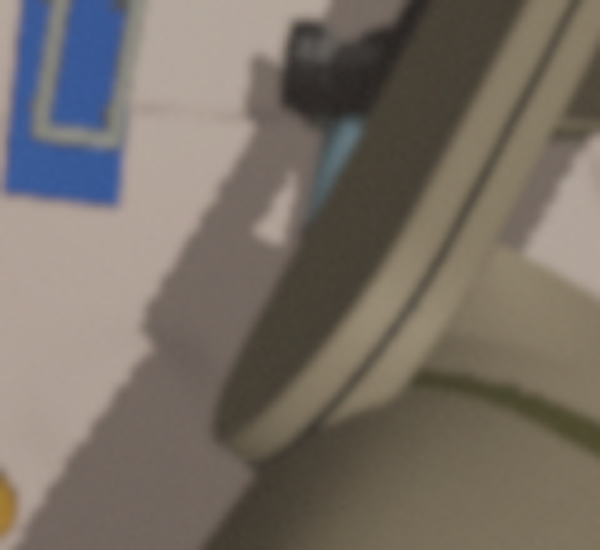

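```bash
python3 -m crank '{"slide":[[-0.008,0.001,0],[-0.012,0,0.001],[-0.012,0,0.001],[-0.009,0,0],[-0.004,0,0],[0,0,0]],"twist":[0,0,0,0,0,0]}'
python3 - <<'E'
from pose import *
d=shot('side'); crop(d['img'],300,100,460,220,4,'pics/s6.png');shot('wrist','pics/w6.png')
s=status.sense(); a=np.radians(s['tcp_rot'][2]); v=s['tool_pos'][:2]-[455.4,-310.7]; print(s['tool_pos'],v@[np.cos(a),np.sin(a)],v@[np.sin(a),-np.cos(a)],s['ft_force'])
E
```

```text
time: 6.8
tool_pos: [524.6, -320.2, 78.4]
tcp_rot: [180.0, -0.0, -7.1]
ft_force: [-0.1, -0.5, -0.5]
finger_gap: 52.1
[ 525.22071419 -320.22928472   78.35714472] 70.46255918770728 0.8758708985079302 [ 0.45588203  0.36291458 -0.61187501]
```

View pics/s6.png

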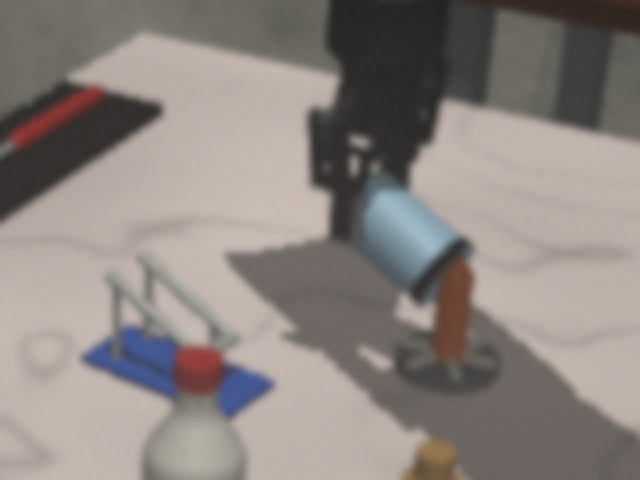

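View pics/w6.png

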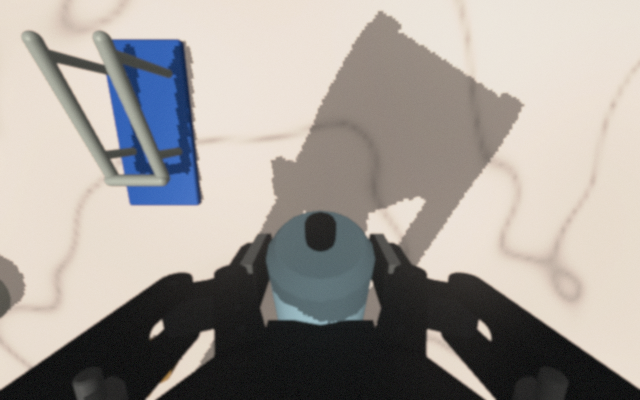

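```bash
python3 -m crank '{"slide":[[-0.004,0,0],[-0.0045,0,-0.004],[-0.0045,0,-0.0045],[-0.0055,0,-0.0035],[-0.0055,0,-0.003],[-0.006,0,-0.0025],[-0.006,0,-0.002],[0,0,0]],"twist":[0,0,0,0,0,0,0,0]}'
python3 - <<'E'
from pose import *
from fit import side
d=shot('side'); crop(d['img'],300,100,460,220,4,'pics/s7.png')
s=status.sense(); a=np.radians(s['tcp_rot'][2]); v=s['tool_pos'][:2]-[455.4,-310.7]; print(s['tool_pos'],v@[np.cos(a),np.sin(a)],v@[np.sin(a),-np.cos(a)],s['ft_force'])
for th in(25,45,55,65):
    b=bowlpts(s['tool_pos']+[0,0,19],s['tcp_rot'][2],th); print(th,{k:((proj(side,v)[0]-[300,100])*4).round().tolist() for k,v in b.items()})
E
```

```text
time: 7.7
tool_pos: [488.8, -315.8, 98.1]
tcp_rot: [180.0, -0.0, -7.1]
ft_force: [3.2, -0.8, 0.3]
finger_gap: 51.8
[ 488.99984715 -315.79763066   97.9265321 ] 33.97181477831056 0.9226958661339006 [ 2.04208571 -0.75877503  0.44745641]
25 {'P': [482.0, 291.0], 'Q': [522.0, 235.0], 'L': [482.0, 278.0], 'Rr': [521.0, 249.0], 'E': [402.0, 179.0], 'nip': [388.0, 167.0], 'Et': [420.0, 150.0], 'M': [502.0, 263.0]}
45 {'P': [450.0, 301.0], 'Q': [507.0, 268.0], 'L': [458.0, 299.0], 'Rr': [498.0, 270.0], 'E': [406.0, 175.0], 'nip': [396.0, 159.0], 'Et': [434.0, 156.0], 'M': [478.0, 285.0]}
55 {'P': [433.0, 301.0], 'Q': [496.0, 280.0], 'L': [444.0, 306.0], 'Rr': [483.0, 277.0], 'E': [409.0, 173.0], 'nip': [401.0, 156.0], 'Et': [440.0, 161.0], 'M': [464.0, 291.0]}
65 {'P': [415.0, 298.0], 'Q': [482.0, 290.0], 'L': [428.0, 309.0], 'Rr': [468.0, 280.0], 'E': [412.0, 172.0], 'nip': [407.0, 155.0], 'Et': [446.0, 166.0], 'M': [448.0, 294.0]}
```

View pics/s7.png

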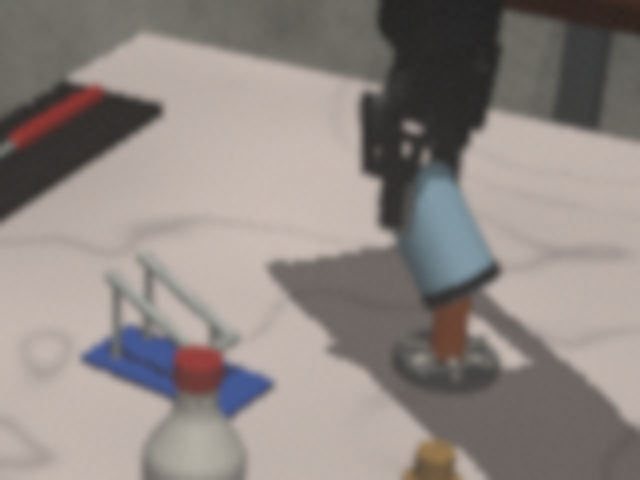

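```bash
python3 -m crank '{"slide":[[-0.0065,0,-0.001],[-0.0065,0,-0.0015],[-0.0065,0,0],[-0.0065,0,0],[-0.0065,0,0.001],[-0.0065,0,0.001],[-0.006,0,0.0015],[0,0,0]],"twist":[0,0,0,0,0,0,0,0]}'
cat > chk.py <<'E'
import sys
from pose import *
from fit import side
fn=sys.argv[1]; peg=np.array([float(sys.argv[2]),float(sys.argv[3])]); x0,y0=int(sys.argv[4]),int(sys.argv[5]); sg=float(sys.argv[6]) if len(sys.argv)>6 else 0
d=shot('side'); crop(d['img'],x0,y0,x0+160,y0+120,4,fn)
s=status.sense(); a=np.radians(s['tcp_rot'][2]); v=s['tool_pos'][:2]-peg; print(s['time'],s['tool_pos'],v@[np.cos(a),np.sin(a)],v@[np.sin(a),-np.cos(a)],s['ft_force'],s['wrist_torque'],s['finger_gap'])
for th in(25,75,80,85,90):
    b=bowlpts(s['tool_pos']+[0,0,19],s['tcp_rot'][2],th); print(th,{k:((proj(side,v)[0]-[x0,y0])*4).round().tolist() for k,v in b.items()})
E
python3 chk.py pics/s8.png 455.4 -310.7 300 100
```

```text
time: 8.55
tool_pos: [443.5, -309.8, 95.9]
tcp_rot: [-180.0, 0.0, -7.1]
ft_force: [2.7, -0.9, -0.5]
finger_gap: 52.4
8.6 [ 443.84525625 -309.88038444   96.06567709] -11.567727286171738 0.6095556735752332 [ 1.68131919 -2.31123856 -0.33658372] [-0.15979914 -0.28469511 -0.00937605] 52.20841143163197
25 {'P': [545.0, 315.0], 'Q': [588.0, 259.0], 'L': [547.0, 303.0], 'Rr': [585.0, 272.0], 'E': [464.0, 201.0], 'nip': [449.0, 189.0], 'Et': [483.0, 172.0], 'M': [566.0, 287.0]}
75 {'P': [458.0, 316.0], 'Q': [530.0, 322.0], 'L': [473.0, 334.0], 'Rr': [512.0, 304.0], 'E': [478.0, 194.0], 'nip': [475.0, 176.0], 'Et': [515.0, 195.0], 'M': [493.0, 319.0]}
80 {'P': [449.0, 312.0], 'Q': [521.0, 324.0], 'L': [465.0, 333.0], 'Rr': [504.0, 303.0], 'E': [479.0, 194.0], 'nip': [478.0, 176.0], 'Et': [517.0, 199.0], 'M': [485.0, 318.0]}
85 {'P': [441.0, 307.0], 'Q': [512.0, 325.0], 'L': [456.0, 331.0], 'Rr': [495.0, 301.0], 'E': [481.0, 195.0], 'nip': [482.0, 177.0], 'Et': [518.0, 203.0], 'M': [476.0, 316.0]}
90 {'P': [433.0, 301.0], 'Q': [503.0, 326.0], 'L': [448.0, 328.0], 'Rr': [487.0, 298.0], 'E': [483.0, 195.0], 'nip': [485.0, 178.0], 'Et': [520.0, 206.0], 'M': [468.0, 313.0]}
```

View pics/s8.png

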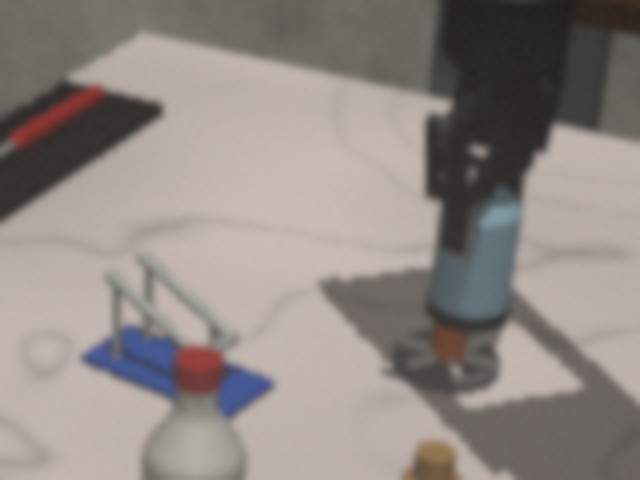

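```bash
python3 -m crank '{"slide":[[0.005,0,0],[0.0065,-0.0005,0],[0,0,0.004],[0,0,0.006],[0,0,0.006],[0,0,0.004],[0,0,0.002],[0,0,0]],"twist":[0,0,0,0,0,0,0,0]}'
python3 chk.py pics/s9.png 455.4 -310.7 300 100 | head -1
python3 - <<'E'
from pose import *
s=status.sense();d=shot('wrist','pics/w9.png'); 
for th in (85,90,95):
    b=bowlpts(s['tool_pos']+[0,0,19],s['tcp_rot'][2],th); print(th,{k:proj(d,b[k])[0].round() for k in('nip','E')})
E
```

```text
time: 9.4
tool_pos: [455.6, -310.8, 73.8]
tcp_rot: [-180.0, 0.0, -7.1]
ft_force: [0.5, -0.4, -1.1]
finger_gap: 52.3
9.45 [ 455.80962569 -310.9291097    74.21851246] 0.4346774092467873 0.17703109453263818 [ 0.11804355  0.50478448 -0.07868526] [-0.04678625  0.02463519 -0.00902428] 51.896289705439855
85 {'nip': array([321., 288.]), 'E': array([321., 275.])}
90 {'nip': array([321., 293.]), 'E': array([321., 277.])}
95 {'nip': array([321., 298.]), 'E': array([321., 280.])}
```

View pics/s9.png

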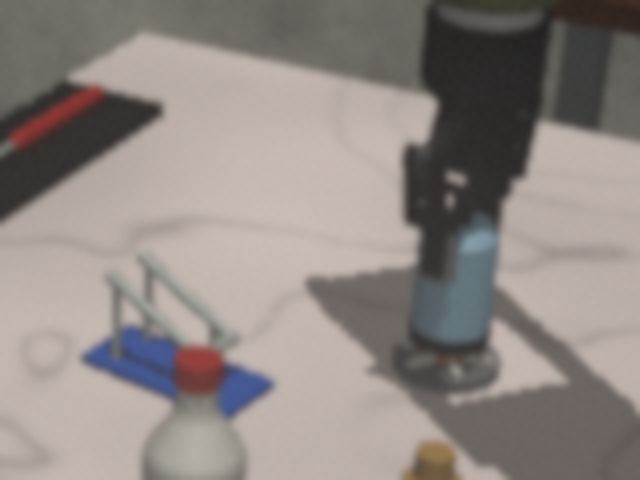

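View pics/w9.png

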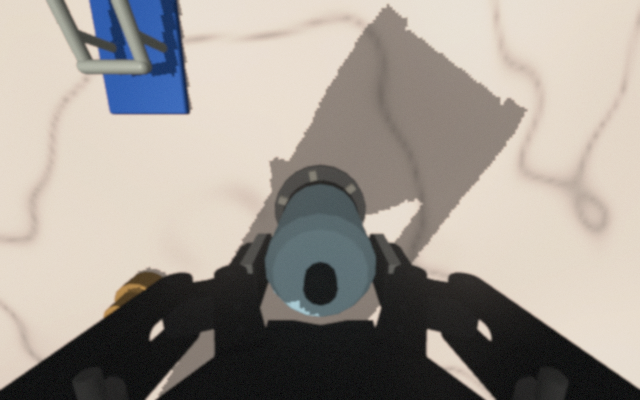

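```bash
python3 -m crank '{"slide":[[0,0,0.002],[0,0,0.0015],[0,0,0.001],[0,0,0.0005],[0,0,0]],"twist":[0,0,0,0,0]}'
python3 chk.py pics/s10.png 455.4 -310.7 300 100 | head -1
python3 -m crank '{"slide":[[0,0,0.0005],[0,0,0.0005],[0,0,0]],"twist":[0,0,0]}'
python3 chk.py pics/s10.png 455.4 -310.7 300 100 | head -1
```

```text
time: 10.0
tool_pos: [455.9, -310.9, 69.3]
tcp_rot: [-180.0, 0.0, -7.1]
ft_force: [-0.3, 0.3, -1.1]
finger_gap: 51.9
10.05 [ 455.93309335 -310.97952034   69.37964012] 0.5633884535862806 0.21192826419593813 [ 0.28218962  0.08895868 -1.00057736] [0.00728237 0.04552664 0.09001716] 52.13315126405289
time: 10.35
tool_pos: [455.9, -310.9, 68.3]
tcp_rot: [-180.0, 0.0, -7.1]
ft_force: [0.4, 0.7, -0.3]
finger_gap: 52.2
10.4 [ 455.92983779 -310.94380599   68.33926429] 0.5557605169280274 0.17691718361039638 [-0.10781344 -0.86581995 -0.75089103] [ 0.00050125 -0.00589587 -0.00682977] 52.26704904147971
```

View pics/s10.png

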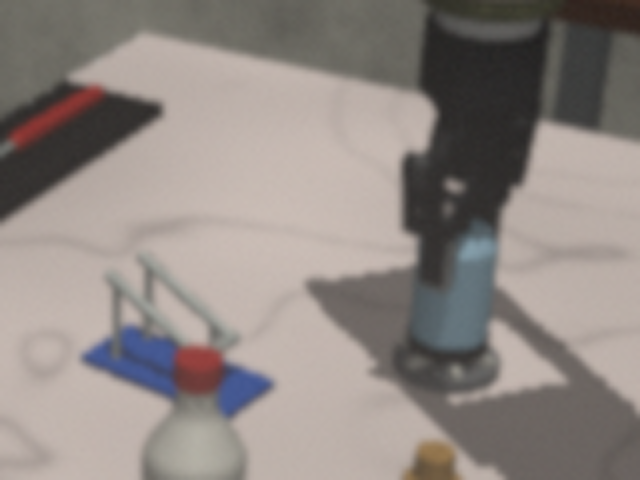

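```bash
python3 -m crank '{"slide":[[0,0,0.0005],[0,0,0.0005],[0,0,0]],"twist":[0,0,0]}'
python3 -m crank '{"slide":[[0,0,0.0005],[0,0,0]],"twist":[0,0]}'
python3 -m crank '{"slide":[[0,0,0.0005],[0,0,0]],"twist":[0,0]}'
```

```text
time: 10.7
tool_pos: [455.9, -310.9, 67.3]
tcp_rot: [-180.0, 0.0, -7.1]
ft_force: [0.4, -0.3, -0.5]
finger_gap: 52.2
time: 10.9
tool_pos: [455.9, -310.9, 66.8]
tcp_rot: [-180.0, 0.0, -7.1]
ft_force: [0.4, -0.1, -0.4]
finger_gap: 52.4
time: 11.1
tool_pos: [456.0, -311.0, 66.5]
tcp_rot: [180.0, -0.0, -7.1]
ft_force: [0.5, 0.4, 0.4]
finger_gap: 52.0
```

```bash
python3 -m crank '{"slide":[[0,0,0.0005],[0,0,0]],"twist":[0,0]}'
python3 -m crank '{"slide":[[0,0,0.0005],[0,0,0]],"twist":[0,0]}'
```

```text
time: 11.3
tool_pos: [456.2, -311.1, 66.4]
tcp_rot: [180.0, -0.0, -7.1]
ft_force: [-1.5, 1.5, 3.8]
finger_gap: 51.8
time: 11.5
tool_pos: [456.3, -311.2, 66.3]
tcp_rot: [180.0, -0.0, -7.1]
ft_force: [-1.9, 2.7, 7.4]
finger_gap: 52.2
```

```bash
python3 -m crank '{"slide":[[0,0,-0.0005],[0,0,0]],"twist":[0,0]}'
python3 -m crank '{"slide":[[0,0,0],[0,0,0],[0,0,0]],"twist":[0,0,0]}' 0.3
python3 chk.py pics/s11.png 455.4 -310.7 300 100 | head -1
python3 - <<'E'
from h import *
shot('wrist','pics/w11.png')
E
```

```text
time: 11.7
tool_pos: [456.2, -311.2, 66.3]
tcp_rot: [180.0, -0.0, -7.1]
ft_force: [-1.7, 1.6, 5.7]
finger_gap: 52.1
time: 12.0
tool_pos: [455.8, -310.9, 65.5]
tcp_rot: [-180.0, 0.0, -7.1]
ft_force: [-0.4, 0.1, -0.3]
finger_gap: 59.7
12.05 [ 455.76056595 -310.86286419   65.51576304] 0.3778385823215214 0.11734800649672876 [-0.19477559  0.19443009 -0.45715832] [-0.05441149  0.00126411 -0.00480466] 59.80474835836972
```

View pics/s11.png

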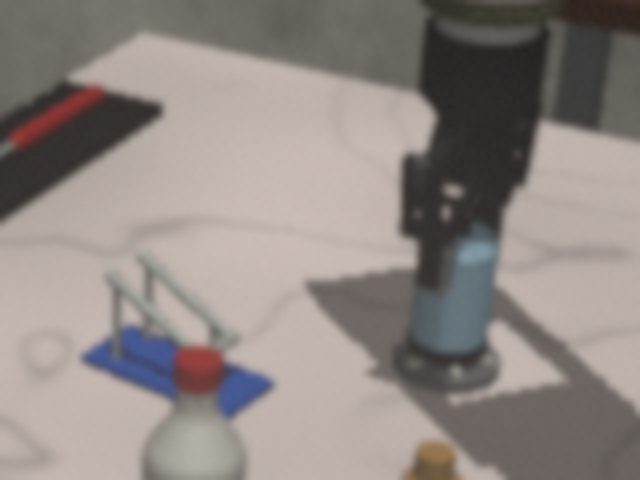

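View pics/w11.png

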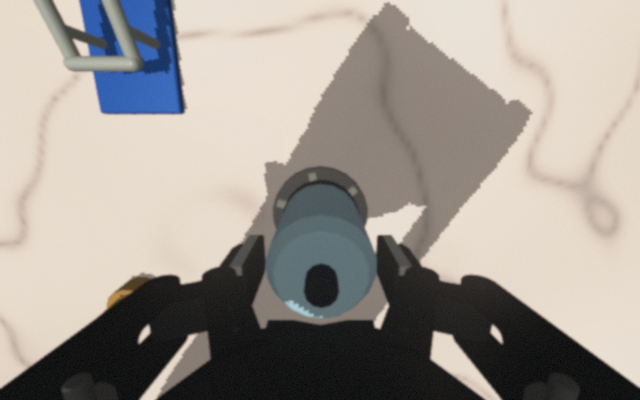

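```bash
python3 -m crank '{"slide":[[0,0,0],[0,0,0],[0,0,-0.005],[0,0,-0.015],[0,0,-0.03],[0,0,-0.04],[0,0,-0.05],[0,0,-0.03]],"twist":[0,0,0,0,0,0,0,0]}' 0
python3 go.py 458 318 235 -2.2
python3 - <<'E'
from h import *
d=shot('wrist','pics/w12.png'); b=shot('side'); crop(b['img'],300,100,460,220,4,'pics/s12.png')
print(proj(d,[[455.4,-310.7,112],[455.4,-310.7,100],[455.4,-310.7,15]]))
E
```

```text
time: 12.9
tool_pos: [457.0, -311.8, 242.0]
tcp_rot: [179.8, -0.3, -7.0]
ft_force: [0.9, -0.5, 0.4]
finger_gap: 85.5
t 12.9 pos [ 457.  -311.8  242. ] [179.81  -0.29  -7.05] twist rad -0.0846 slide m [-0.0232 -0.6294  0.007 ] f [ 0.9 -0.5  0.4] gap 85.5
[[319.12635119 193.51661825]
 [319.12656019 190.83330821]
 [319.12766924 176.59432651]]
```

View pics/s12.png

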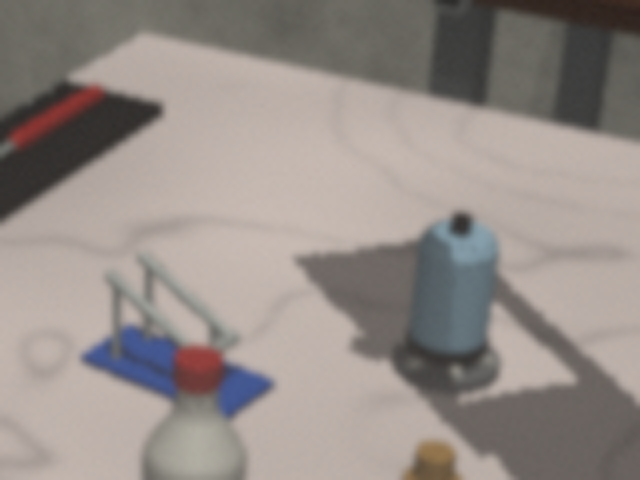

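View pics/w12.png

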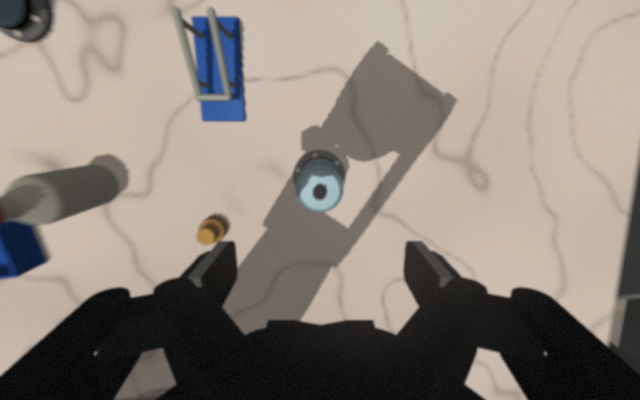

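```bash
python3 -m crank '{"slide":[[0,-0.02,0],[0.001,-0.035,0],[0.001,-0.042,0],[0.001,-0.042,0],[0.001,-0.042,0],[0.001,-0.042,0],[0.001,-0.042,0],[0.001,-0.042,0]],"twist":[-0.0846,0,0,0,0,0,0,0]}'
python3 -m crank '{"slide":[[0.001,-0.042,0],[0.001,-0.042,0],[0.001,-0.042,0],[0.001,-0.042,0],[0.001,-0.042,0],[0.001,-0.042,0],[0.001,-0.035,0],[0,-0.02,0]],"twist":[0,0,0,0,0,0,0,0]}'
python3 go.py 494.1 317.1 190 -2.2
```

```text
time: 13.8
tool_pos: [476.0, -2.9, 236.3]
tcp_rot: [180.0, -0.0, -2.2]
ft_force: [-0.3, -0.4, -0.6]
finger_gap: 85.1
time: 14.6
tool_pos: [494.6, 304.5, 236.0]
tcp_rot: [-180.0, 0.0, -2.1]
ft_force: [0.1, -0.7, 0.9]
finger_gap: 85.5
t 14.6 pos [494.6 304.5 236. ] [-1.7997e+02  2.0000e-02 -2.0900e+00] twist rad 0.0019 slide m [-0.001  -0.0126  0.046 ] f [ 0.1 -0.7  0.9] gap 85.5
```

```bash
python3 -m crank '{"slide":[[0,-0.003,0.02],[0,0,0.02],[0,0,0.006],[0,0,0],[0,0,0]],"twist":[0.0019,0,0,0,0]}'
python3 go.py 494.1 317.1 190 -2.2
python3 - <<'E'
from h import *
d=shot('wrist','pics/w13.png')
a=np.radians(-2.2)
for X in [(54.5*.9063,0,75+54.5*.4226),(42.5*.9063,0,75+42.5*.4226),(-42.5*.9063,26,57),(-42.5*.9063,-26,57),(60,28,8),(60,-28,8)]:
    print(proj(d,[468.3+np.cos(a)*X[0]-np.sin(a)*X[1],318.1+np.sin(a)*X[0]+np.cos(a)*X[1],X[2]]).round(1))
print(proj(d,[[630.1,214.3,80],[630.1,214.3,15]]))
E
```

```text
time: 15.1
tool_pos: [495.7, 304.8, 190.9]
tcp_rot: [-180.0, -0.0, -2.3]
ft_force: [0.2, -0.5, -0.0]
finger_gap: 85.5
t 15.1 pos [495.7 304.8 190.9] [-1.7998e+02 -5.0000e-02 -2.3400e+00] twist rad -0.0024 slide m [-0.0021 -0.0122  0.0009] f [ 0.2 -0.5 -0. ] gap 85.5
[[306.2 176.9]]
[[306.7 188. ]]
[[285.2 250.5]]
[[333.4 250.4]]
[[285.7 153.9]]
[[334.1 153.8]]
[[425.55666948  30.9332209 ]
 [402.61343207  51.36833474]]
```

View pics/w13.png

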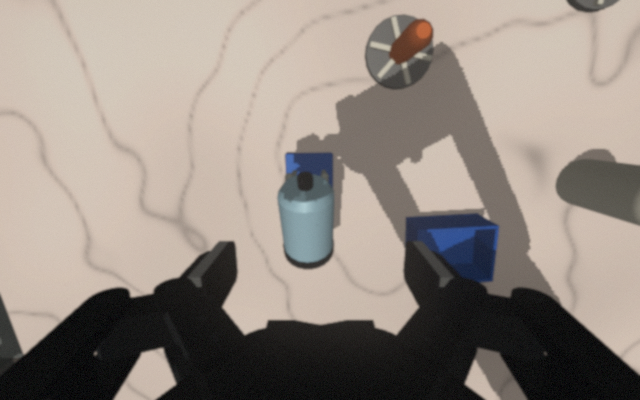

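```bash
python3 -m crank '{"slide":[[-0.002,-0.0128,0.01],[0,0,0.03],[0,0,0.03],[0,0,0.028],[0,0,0.018],[0,0,0.007],[0,0,0],[0,0,0]],"twist":[-0.0024,0,0,0,0,0,0,0]}'
python3 go.py 494.1 317.1 68 -2.2
python3 - <<'E'
from h import *
shot('wrist','pics/w14.png');d=shot('side'); crop(d['img'],200,240,360,360,4,'pics/s14.png')
E
```

```text
time: 15.95
tool_pos: [494.6, 318.5, 68.1]
tcp_rot: [-179.9, -0.1, -2.2]
ft_force: [-0.1, 0.4, -0.0]
finger_gap: 85.7
t 15.95 pos [494.6 318.5  68.1] [-1.7994e+02 -8.0000e-02 -2.1700e+00] twist rad 0.0006 slide m [-0.0005  0.0014  0.0001] f [-0.1  0.4 -0. ] gap 85.7
```

View pics/w14.png

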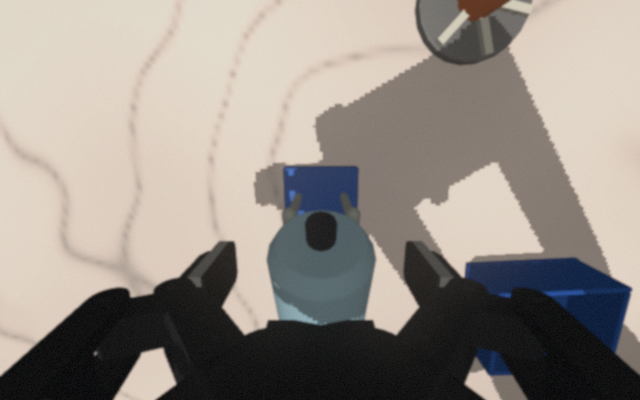

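View pics/s14.png

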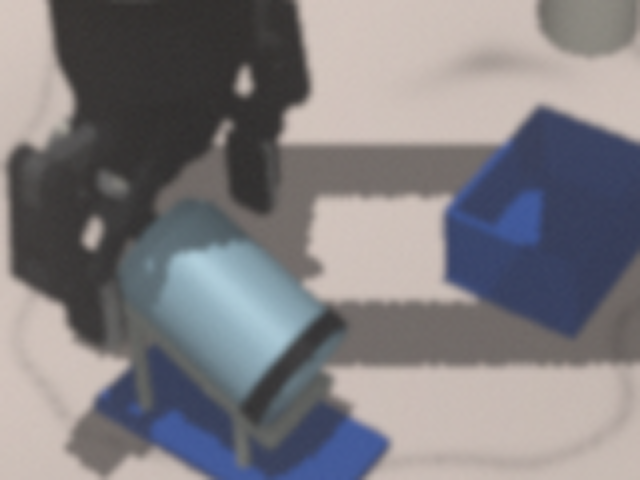

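```bash
python3 -m crank '{"slide":[[0,0.0005,0],[0,0,0],[0,0,0],[0,0,0]],"twist":[0,0,0,0]}' 0.33 20
python3 -m crank '{"slide":[[0,0,0],[0,0,0],[0,0,0]],"twist":[0,0,0]}' 0.45 20
python3 -m crank '{"slide":[[0,0,0],[0,0,0]],"twist":[0,0]}' 0.6 20
```

```text
time: 16.45
tool_pos: [493.9, 317.3, 67.1]
tcp_rot: [-180.0, -0.0, -2.2]
ft_force: [-0.1, 0.0, -0.5]
finger_gap: 57.1
time: 16.75
tool_pos: [494.1, 317.9, 67.3]
tcp_rot: [-179.9, -0.0, -2.2]
ft_force: [-0.4, 3.8, 2.3]
finger_gap: 52.2
time: 16.95
tool_pos: [494.1, 317.8, 67.3]
tcp_rot: [-179.9, -0.0, -2.2]
ft_force: [0.2, 5.7, 2.9]
finger_gap: 52.1
```

```bash
python3 -m crank '{"slide":[[0,0,-0.005],[0,0,-0.008],[0,0,-0.012],[0,0,-0.015],[0,0,-0.015],[0,0,-0.015],[0,0,-0.01],[0,0,0]],"twist":[0,0,0,0,0,0,0,0]}'
python3 - <<'E'
from pose import *
from fit import side
shot('wrist','pics/w15.png');d=shot('side'); crop(d['img'],200,200,360,320,4,'pics/s15.png')
s=status.sense()
for th in (20,25,30): print(th,{k:((proj(side,v)[0]-[200,200])*4).round().tolist() for k,v in bowlpts(s['tool_pos']+[0,0,19],s['tcp_rot'][2],th).items()})
E
python3 go.py 745 212 80 -2.2
```

```text
time: 17.75
tool_pos: [495.2, 317.9, 149.6]
tcp_rot: [-179.9, -0.2, -2.2]
ft_force: [0.1, 0.7, -0.1]
finger_gap: 52.3
20 {'P': [287.0, 419.0], 'Q': [318.0, 342.0], 'L': [258.0, 422.0], 'Rr': [345.0, 343.0], 'E': [139.0, 245.0], 'nip': [116.0, 226.0], 'Et': [150.0, 203.0], 'M': [302.0, 382.0]}
25 {'P': [279.0, 424.0], 'Q': [318.0, 355.0], 'L': [254.0, 431.0], 'Rr': [340.0, 351.0], 'E': [139.0, 243.0], 'nip': [118.0, 223.0], 'Et': [155.0, 205.0], 'M': [298.0, 390.0]}
30 {'P': [270.0, 427.0], 'Q': [317.0, 367.0], 'L': [249.0, 439.0], 'Rr': [335.0, 359.0], 'E': [140.0, 242.0], 'nip': [119.0, 220.0], 'Et': [160.0, 207.0], 'M': [293.0, 398.0]}
t 17.85 pos [493.9 317.3 147. ] [-1.7999e+02 -1.0000e-02 -2.1800e+00] twist rad 0.0004 slide m [0.255  0.0956 0.067 ] f [-0.8 -0.1 -2. ] gap 52.0
```

View pics/s15.png

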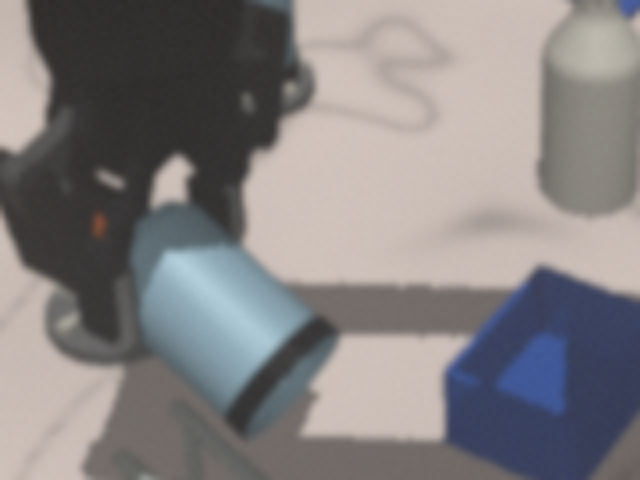

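View pics/w15.png

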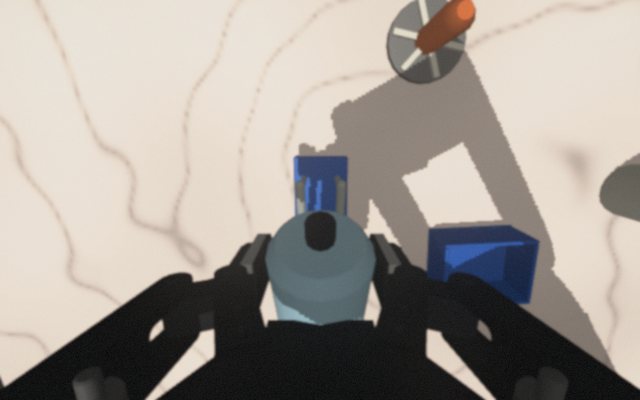

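```bash
python3 - <<'E'
from h import *
s=status.sense(); d=shot('wrist'); print(s['tool_pos'])
print(ray(d,462,10,79),ray(d,427,41,10), proj(d,[[630.1,214.3,80],[630.1,214.3,10],[630.1,216.3,10]]))
E
python3 -m crank '{"slide":[[0.014,0.005,0],[0.025,0.009,0],[0.035,0.013,0],[0.036,0.0135,0],[0.036,0.0135,0],[0.036,0.0135,0],[0.034,0.0135,0],[0.025,0.009,0]],"twist":[0,0,0,0,0,0,0,0]}'
python3 -m crank '{"slide":[[0.014,0.0055,0],[0,0,0.01],[0,0,0.015],[0,0,0.02],[0,0,0.015],[0,0,0.007],[0,0,0]],"twist":[0,0,0,0,0,0,0]}'
python3 go.py 745 212 80 -2.2; python3 chk.py pics/s16.png 630.1 215.5 170 190
```

```text
[493.89957585 317.27033141 146.97278837]
[628.04234733 218.77783968  79.        ] [627.52009074 216.30295197  10.        ] [[469.91074621   5.5131461 ]
 [429.41410668  37.71009181]
 [427.17977922  37.80454434]]
time: 18.7
tool_pos: [733.3, 215.5, 145.1]
tcp_rot: [179.9, 0.1, -2.3]
ft_force: [-0.5, 0.3, -1.5]
finger_gap: 52.3
time: 19.4
tool_pos: [743.3, 212.3, 77.3]
tcp_rot: [179.9, 0.2, -2.1]
ft_force: [-0.6, 0.4, -0.9]
finger_gap: 52.4
t 19.4 pos [743.3 212.3  77.3] [179.95   0.21  -2.14] twist rad 0.0011 slide m [ 0.0018  0.0002 -0.0027] f [-0.6  0.4 -0.9] gap 52.4
19.45 [744.2483366  212.4021672   79.07529092] 114.18421408572986 -1.1851453813998338 [-0.02838226 -0.33642025 -0.49701231] [ 0.03840486 -0.01549974  0.00473782] 52.160994268760795
25 {'P': [140.0, 248.0], 'Q': [160.0, 187.0], 'L': [111.0, 245.0], 'Rr': [187.0, 193.0], 'E': [34.0, 110.0], 'nip': [17.0, 95.0], 'Et': [41.0, 78.0], 'M': [150.0, 218.0]}
75 {'P': [65.0, 241.0], 'Q': [129.0, 254.0], 'L': [58.0, 273.0], 'Rr': [133.0, 222.0], 'E': [43.0, 103.0], 'nip': [36.0, 82.0], 'Et': [76.0, 108.0], 'M': [97.0, 247.0]}
80 {'P': [57.0, 235.0], 'Q': [122.0, 255.0], 'L': [51.0, 271.0], 'Rr': [126.0, 220.0], 'E': [45.0, 103.0], 'nip': [38.0, 83.0], 'Et': [79.0, 112.0], 'M': [89.0, 245.0]}
85 {'P': [48.0, 229.0], 'Q': [115.0, 256.0], 'L': [43.0, 268.0], 'Rr': [118.0, 218.0], 'E': [46.0, 104.0], 'nip': [41.0, 83.0], 'Et': [81.0, 116.0], 'M': [81.0, 242.0]}
90 {'P': [39.0, 222.0], 'Q': [107.0, 256.0], 'L': [35.0, 264.0], 'Rr': [110.0, 214.0], 'E': [48.0, 105.0], 'nip': [44.0, 85.0], 'Et': [84.0, 121.0], 'M': [73.0, 239.0]}
```

View pics/s16.png

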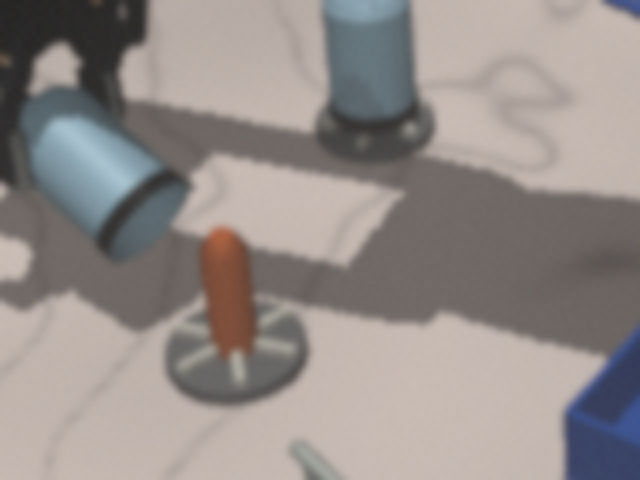

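```bash
python3 -m crank '{"slide":[[-0.008,0.0005,0],[-0.012,0,0.001],[-0.012,0,0],[-0.009,0,0],[-0.004,0,0],[0,0,0]],"twist":[0,0,0,0,0,0]}'
python3 chk.py pics/s17.png 629 216.3 170 190 | head -1
python3 - <<'E'
from h import *
shot('wrist','pics/w17.png'); d=shot('top');crop(d['img'],160,90,320,210,4,'pics/t17.png')
E
```

```text
time: 20.05
tool_pos: [700.5, 213.7, 80.4]
tcp_rot: [-180.0, -0.1, -2.2]
ft_force: [0.5, -1.7, -1.5]
finger_gap: 52.0
20.1 [700.69372063 213.58275425  80.08345365] 71.74519471414462 0.006103883575061975 [ 0.13318742  0.18361527 -1.21177858] [-0.00847265  0.00403361  0.02459721] 52.12291746208702
```

View pics/s17.png

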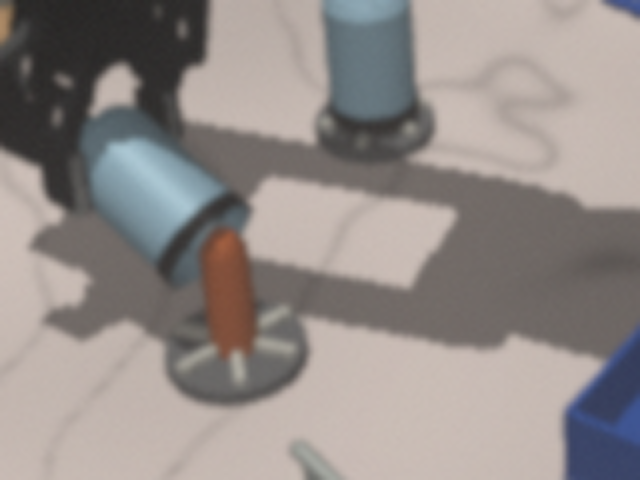

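View pics/t17.png

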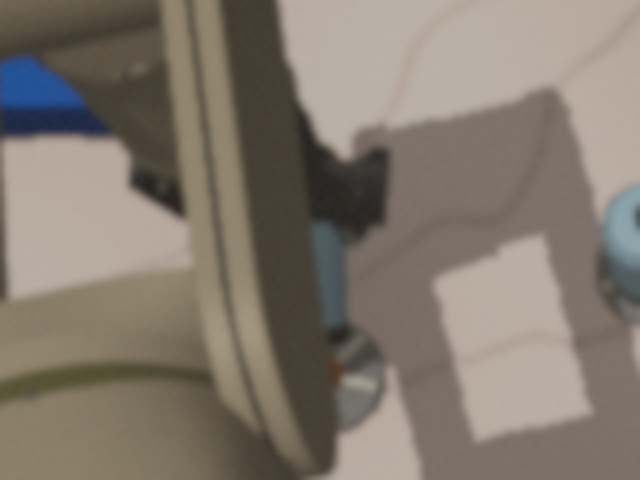

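```bash
python3 -m crank '{"slide":[[-0.005,0,0.001],[-0.0045,0,-0.003],[-0.005,0,-0.0045],[-0.0055,0,-0.0035],[-0.0055,0,-0.003],[-0.006,0,-0.0025],[-0.006,0,-0.002],[0,0,0]],"twist":[0,0,0,0,0,0,0,0]}'
python3 chk.py pics/s18.png 629 216.3 170 190 | head -1
```

```text
time: 21.0
tool_pos: [662.0, 215.0, 97.0]
tcp_rot: [-180.0, -0.0, -2.2]
ft_force: [1.5, -0.1, -0.4]
finger_gap: 51.8
21.05 [662.28358518 214.98278759  96.83902795] 33.30958451847695 0.0605839416429943 [ 1.37514767 -0.43641441 -1.10156871] [-0.01967519 -0.32524141 -0.00891012] 51.93506049025679
```

View pics/s18.png

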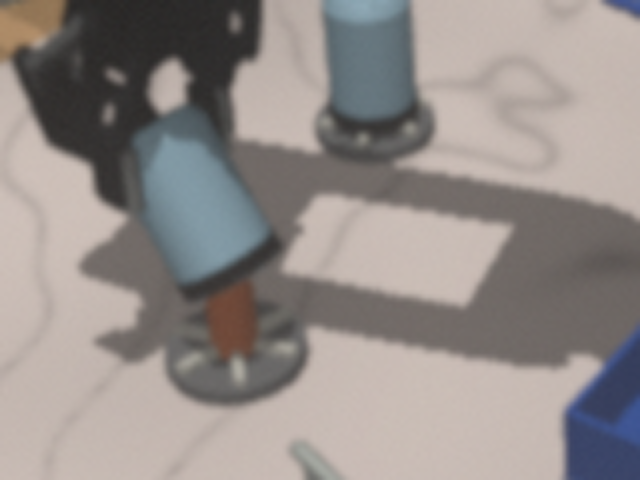

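Rotating as before; continue the arc.

```bash
python3 -m crank '{"slide":[[-0.0065,0,-0.0015],[-0.0065,0,-0.0015],[-0.0065,0,-0.0005],[-0.0065,0,0],[-0.0065,0,0.001],[-0.006,0,0.001],[-0.006,0,0.0015],[0,0,0]],"twist":[0,0,0,0,0,0,0,0]}'
python3 chk.py pics/s19.png 629 216.3 170 190
```

```text
time: 21.85
tool_pos: [617.4, 216.5, 96.2]
tcp_rot: [180.0, 0.0, -2.2]
ft_force: [2.5, 0.0, -1.0]
finger_gap: 52.3
21.9 [617.66775329 216.49449875  96.36143029] -11.331502328780092 0.2338810206727833 [ 1.65795817 -0.53982856 -1.31021937] [ 0.08083993 -0.30279145 -0.00838215] 52.007446529026325
25 {'P': [326.0, 312.0], 'Q': [355.0, 249.0], 'L': [302.0, 311.0], 'Rr': [377.0, 253.0], 'E': [211.0, 163.0], 'nip': [193.0, 147.0], 'Et': [223.0, 130.0], 'M': [340.0, 281.0]}
75 {'P': [238.0, 301.0], 'Q': [312.0, 318.0], 'L': [237.0, 339.0], 'Rr': [310.0, 281.0], 'E': [223.0, 156.0], 'nip': [216.0, 134.0], 'Et': [262.0, 162.0], 'M': [274.0, 309.0]}
80 {'P': [228.0, 295.0], 'Q': [304.0, 319.0], 'L': [228.0, 336.0], 'Rr': [301.0, 279.0], 'E': [225.0, 157.0], 'nip': [219.0, 135.0], 'Et': [265.0, 167.0], 'M': [265.0, 307.0]}
85 {'P': [218.0, 288.0], 'Q': [295.0, 320.0], 'L': [218.0, 333.0], 'Rr': [292.0, 276.0], 'E': [227.0, 157.0], 'nip': [223.0, 136.0], 'Et': [268.0, 172.0], 'M': [256.0, 304.0]}
90 {'P': [208.0, 281.0], 'Q': [286.0, 319.0], 'L': [209.0, 328.0], 'Rr': [283.0, 272.0], 'E': [229.0, 158.0], 'nip': [226.0, 137.0], 'Et': [270.0, 177.0], 'M': [247.0, 300.0]}
```

View pics/s19.png

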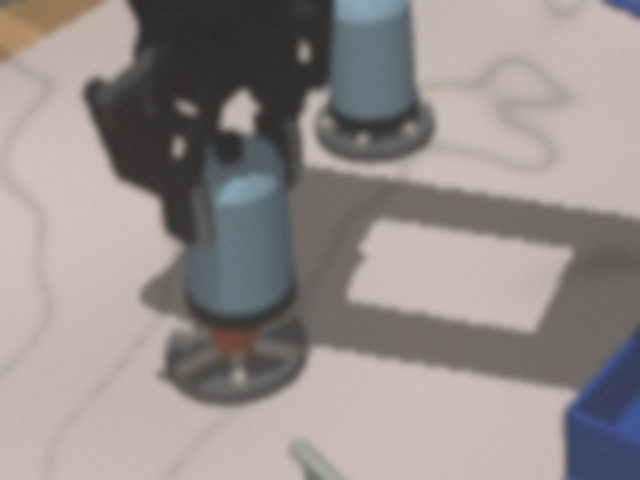

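```bash
python3 -m crank '{"slide":[[0.005,0,0],[0.006,0,0],[0,0,0.004],[0,0,0.006],[0,0,0.006],[0,0,0.005],[0,0,0.002],[0,0,0]],"twist":[0,0,0,0,0,0,0,0]}'
python3 chk.py pics/s20.png 629 216.3 170 190
python3 - <<'E'
from pose import *
s=status.sense();d=shot('wrist','pics/w20.png'); print(proj(d,bowlpts(s['tool_pos']+[0,0,19],s['tcp_rot'][2],90)['nip']))
E
```

```text
time: 22.7
tool_pos: [628.6, 215.9, 72.6]
tcp_rot: [180.0, 0.1, -2.2]
ft_force: [0.7, -0.0, -0.2]
finger_gap: 52.3
22.75 [628.92823133 216.0135787   73.14654145] -0.060843056260526704 0.2889394836264369 [ 0.14381073 -0.23896493 -0.33256937] [ 0.05326263 -0.02561613 -0.02685777] 51.998145536731045
25 {'P': [312.0, 341.0], 'Q': [340.0, 280.0], 'L': [288.0, 341.0], 'Rr': [362.0, 282.0], 'E': [199.0, 195.0], 'nip': [182.0, 179.0], 'Et': [211.0, 162.0], 'M': [326.0, 311.0]}
75 {'P': [226.0, 329.0], 'Q': [298.0, 346.0], 'L': [225.0, 367.0], 'Rr': [297.0, 309.0], 'E': [211.0, 188.0], 'nip': [204.0, 166.0], 'Et': [249.0, 195.0], 'M': [262.0, 337.0]}
80 {'P': [216.0, 323.0], 'Q': [291.0, 347.0], 'L': [216.0, 364.0], 'Rr': [289.0, 307.0], 'E': [213.0, 189.0], 'nip': [207.0, 167.0], 'Et': [252.0, 199.0], 'M': [253.0, 335.0]}
85 {'P': [207.0, 316.0], 'Q': [282.0, 348.0], 'L': [207.0, 360.0], 'Rr': [280.0, 304.0], 'E': [215.0, 189.0], 'nip': [211.0, 168.0], 'Et': [255.0, 204.0], 'M': [244.0, 332.0]}
90 {'P': [197.0, 308.0], 'Q': [273.0, 347.0], 'L': [198.0, 356.0], 'Rr': [271.0, 300.0], 'E': [217.0, 190.0], 'nip': [214.0, 170.0], 'Et': [257.0, 209.0], 'M': [235.0, 327.0]}
[[321.15376453 293.21459938]]
```

View pics/s20.png

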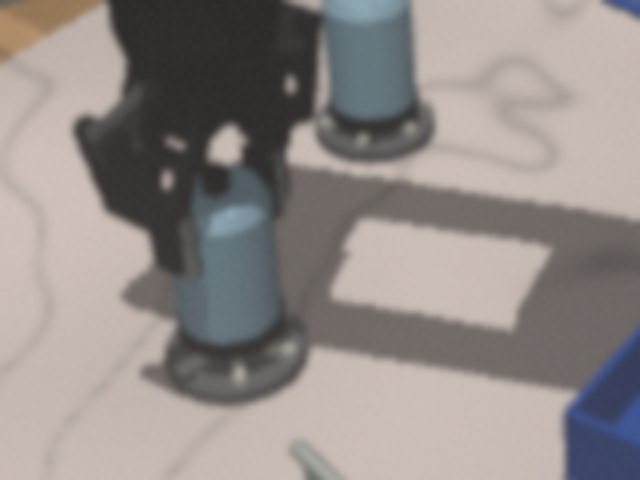

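View pics/w20.png

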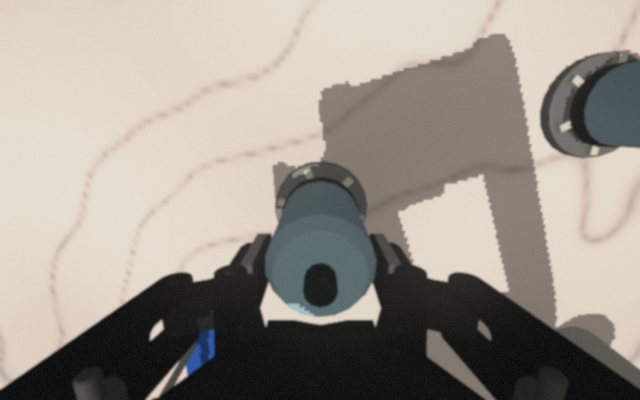

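```bash
python3 -m crank '{"slide":[[0,0,0.0015],[0,0,0.0015],[0,0,0.001],[0,0,0.0005],[0,0,0.0005],[0,0,0]],"twist":[0,0,0,0,0,0]}'
python3 -m crank '{"slide":[[0,0,0.0005],[0,0,0]],"twist":[0,0]}'
python3 -m crank '{"slide":[[0,0,0.0005],[0,0,0]],"twist":[0,0]}'
```

```text
time: 23.4
tool_pos: [629.1, 216.0, 68.3]
tcp_rot: [-180.0, 0.0, -2.2]
ft_force: [0.1, 0.7, -0.3]
finger_gap: 52.3
time: 23.6
tool_pos: [629.1, 216.1, 67.9]
tcp_rot: [-180.0, 0.0, -2.2]
ft_force: [-0.5, 0.3, -1.5]
finger_gap: 52.2
time: 23.8
tool_pos: [629.1, 216.0, 67.3]
tcp_rot: [-180.0, 0.0, -2.2]
ft_force: [-0.8, 0.2, 0.5]
finger_gap: 52.2
```

```bash
python3 -m crank '{"slide":[[0,0,0.0005],[0,0,0]],"twist":[0,0]}'
python3 -m crank '{"slide":[[0,0,0.0005],[0,0,0]],"twist":[0,0]}'
```

```text
time: 24.0
tool_pos: [629.1, 216.0, 66.8]
tcp_rot: [180.0, 0.0, -2.2]
ft_force: [0.1, 0.9, 0.7]
finger_gap: 51.8
time: 24.2
tool_pos: [629.1, 216.0, 66.3]
tcp_rot: [180.0, 0.0, -2.2]
ft_force: [1.1, -0.4, -0.7]
finger_gap: 52.4
```

```bash
python3 -m crank '{"slide":[[0,0,0.0005],[0,0,0]],"twist":[0,0]}'
python3 -m crank '{"slide":[[0,0,0.0005],[0,0,0]],"twist":[0,0]}'
```

```text
time: 24.4
tool_pos: [629.2, 216.1, 66.0]
tcp_rot: [-180.0, -0.0, -2.2]
ft_force: [0.1, 0.2, 0.8]
finger_gap: 52.4
time: 24.6
tool_pos: [629.5, 216.1, 65.8]
tcp_rot: [-180.0, -0.0, -2.2]
ft_force: [0.2, 0.2, 2.8]
finger_gap: 51.5
```

```bash
python3 -m crank '{"slide":[[0,0,0.0005],[0,0,0]],"twist":[0,0]}'
python3 -m crank '{"slide":[[0,0,0],[0,0,0],[0,0,0]],"twist":[0,0,0]}' 0.3
python3 chk.py pics/s21.png 629 216.3 170 190 |head -1
python3 - <<'E'
from h import *
shot('wrist','pics/w21.png')
E
```

```text
time: 24.8
tool_pos: [629.8, 216.0, 65.7]
tcp_rot: [-180.0, -0.1, -2.2]
ft_force: [0.7, -0.8, 4.7]
finger_gap: 52.2
time: 25.1
tool_pos: [628.6, 216.0, 64.2]
tcp_rot: [180.0, 0.1, -2.2]
ft_force: [0.1, 0.1, -0.1]
finger_gap: 60.0
25.15 [628.64863772 216.0499973   64.32137457] -0.3416429907462259 0.26312899387061695 [ 0.59289253 -0.71704207  0.30737458] [-0.00236631 -0.06404373 -0.02877918] 59.85422070727998
```

View pics/w21.png

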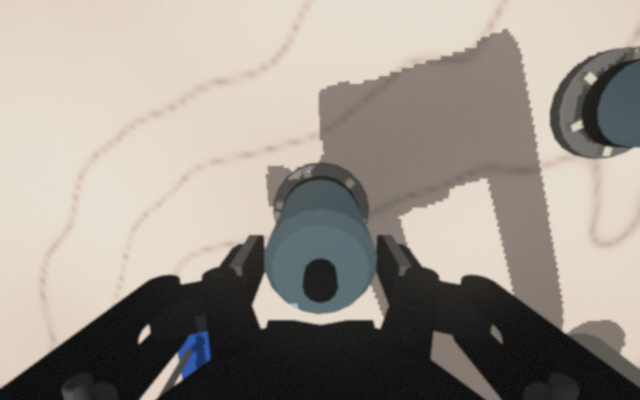

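View pics/s21.png

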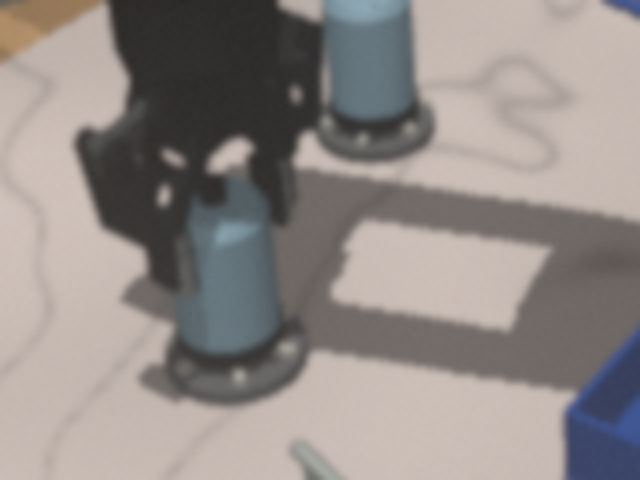

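Standing free on the foot. Open fully, rise, and inspect all.

```bash
python3 -m crank '{"slide":[[0,0,0],[0,0,0],[0,0,-0.005],[0,0,-0.015],[0,0,-0.03],[0,0,-0.04],[0,0,-0.05],[0,0,-0.04]],"twist":[0,0,0,0,0,0,0,0]}' 0
python3 -m crank '{"slide":[[-0.02,0,0],[-0.04,0,0],[-0.05,0,0],[-0.05,0,0],[-0.03,0,0],[0,0,0],[0,0,0]],"twist":[0,0,0,0,0,0,0]}'
python3 - <<'E'
from h import *
from fit import top,side
shot('wrist','pics/w22.png');a=shot('side','pics/s22.png');b=shot('top','pics/t22.png')
crop(a['img'],200,140,460,340,3,'pics/s22b.png')
for n,p in(('R',(455.4,-310.7)),('L',(629,216.3)),('dry',(697.4,15.6))):
    for nm,c in(('top',top),('side',side)): print(n,nm,proj(c,[[*p,112],[*p,15]]).round(1).tolist())
E
```

```text
time: 26.0
tool_pos: [629.6, 216.2, 249.8]
tcp_rot: [-179.9, -0.2, -2.2]
ft_force: [1.0, -0.2, 1.4]
finger_gap: 85.3
time: 26.7
tool_pos: [439.5, 223.6, 246.7]
tcp_rot: [-179.9, -0.2, -2.1]
ft_force: [0.0, -0.7, -0.1]
finger_gap: 85.3
R top [[477.2, 254.3], [463.2, 256.8]]
R side [[415.8, 153.7], [411.7, 186.6]]
L top [[229.6, 173.9], [239.8, 183.9]]
L side [[223.7, 235.1], [228.9, 274.3]]
dry top [[321.1, 143.6], [322.6, 156.5]]
dry side [[261.2, 181.8], [263.8, 217.2]]
```

View pics/s22b.png

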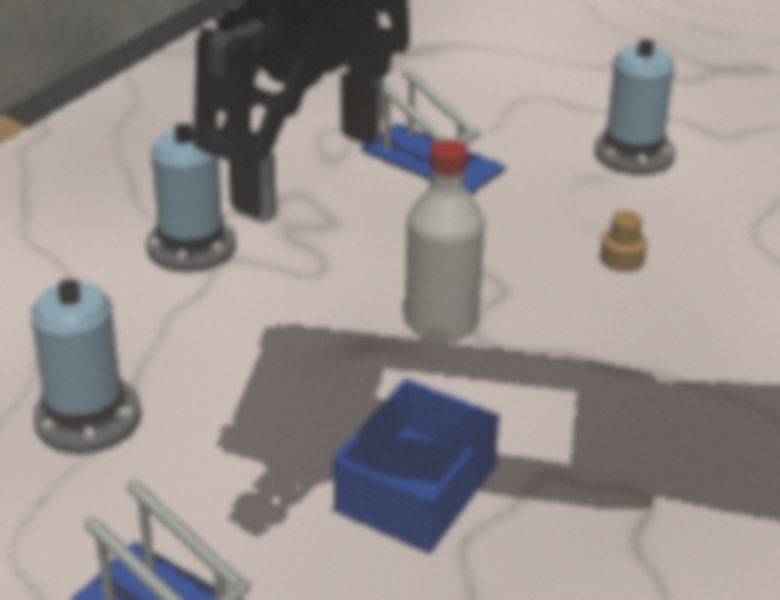

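View pics/t22.png

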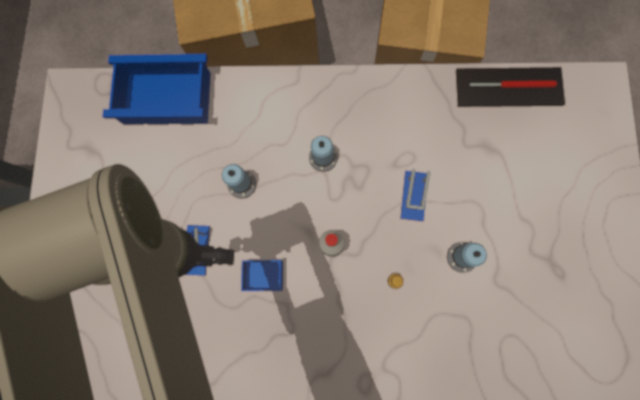

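View pics/w22.png

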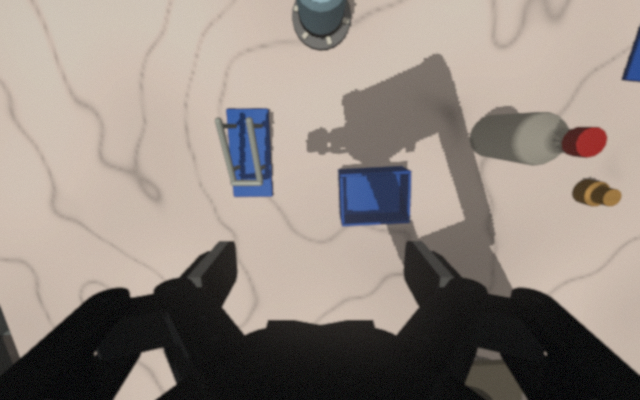

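```bash
python3 -c "
from bench import hand_in
print(hand_in())"
```

```text
the job is handed in; nothing more can be done
None
```

Both wet bowls now stand mouth down on the two free drying stands, one per stand. I handed the job in at about 27 s of the 72 s allowed; `hand_in()` gave no verdict.

**How:** The tool can only turn about its own vertical axis, so I could not tilt the bowls with the wrist. I gripped each by its flanks near the closed end at 20 N and lifted it out. With its lower rim lightly against the stand's peg, I then moved the tool in an arc until the bowl had turned mouth down. After that I centred each bowl, lowered it in 0.5 mm steps until the foot was felt, let go and rose clear.

**Forces:** At the readings between moves, the wrist showed up to about 3 N while turning a bowl. Touching down on the foot it showed about 7 N for the first bowl and 5 N for the second.

**Last checks:** The final side and top pictures show both bowls upright with their rims down on the feet. The dry bowl, bottle, fitting and parts box look unmoved by eye, and the gripper is clear of everything.

**Disagreements:**
- My stand position estimates differed by a few mm between cameras for the stand at about (629, 216) mm. In the top view that bowl's tip lies about 2 px (roughly 5 mm) from my prediction. The peg limits how far off centre a bowl can sit to about 11 mm, inside the 14 mm allowed.
- That second bowl also looked tilted by about 3 degrees in the grip just before lowering; it sits level now.

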